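Closing the market stall: pack the row of lucky cats into the carrying tray

TASK

The stall is closing: take the four lucky cats off the black display step and pack them into the wooden carrying tray, one to a compartment, in the same left-to-right order in which they stood behind their price cards, so that the row can be set out again tomorrow. Each cat must stand on its feet on the floor of its compartment; set them down rather than dropping them, and do not let any cat fall over.

Things in the scene. Friction and masses are not known exactly. Their poses are not given: they have to be found in the camera images.
- cat_white: Loose lucky-cat figure, white (red collar), 90 g, 83 mm tall. Origin: centre of its round foot (41 mm; body 45 mm); z up, +x where its face looks. Head: block 36 mm deep (x), 46 mm wide (y), 40 to 74 mm above the foot; grip face and nape 57 mm up, closing along x. Raised paw to y = +34 mm. On the step 50 mm behind (-x) the card of its colour, facing away from the robot (±22 degrees).
- cat_gold: Loose lucky-cat figure, golden yellow (red collar), 90 g, 83 mm tall. Origin: centre of its round foot (41 mm; body 45 mm); z up, +x where its face looks. Head: block 36 mm deep (x), 46 mm wide (y), 40 to 74 mm above the foot; grip face and nape 57 mm up, closing along x. Raised paw to y = +34 mm. On the step 50 mm behind (-x) the card of its colour, facing away from the robot (±22 degrees).
- cat_red: Loose lucky-cat figure, red (gold collar), 90 g, 83 mm tall. Origin: centre of its round foot (41 mm; body 45 mm); z up, +x where its face looks. Head: block 36 mm deep (x), 46 mm wide (y), 40 to 74 mm above the foot; grip face and nape 57 mm up, closing along x. Raised paw to y = +34 mm. On the step 50 mm behind (-x) the card of its colour, facing away from the robot (±22 degrees).
- cat_green: Loose lucky-cat figure, green (gold collar), 90 g, 83 mm tall. Origin: centre of its round foot (41 mm; body 45 mm); z up, +x where its face looks. Head: block 36 mm deep (x), 46 mm wide (y), 40 to 74 mm above the foot; grip face and nape 57 mm up, closing along x. Raised paw to y = +34 mm. On the step 50 mm behind (-x) the card of its colour, facing away from the robot (±22 degrees).
- card_white: White price card on a small wooden foot, fixed on the far edge of the step in front of the white cat; 38 mm wide (y), 18 mm deep, 22 mm tall, face sloping up. It stays there and so shows the white cat's place in the row. Origin: under its foot, on the step's top face; axes as the step's.
- card_gold: Golden yellow price card on a small wooden foot, fixed on the far edge of the step in front of the gold cat; 38 mm wide (y), 18 mm deep, 22 mm tall, face sloping up. It stays there and so shows the gold cat's place in the row. Origin: under its foot, on the step's top face; axes as the step's.
- card_red: Red price card on a small wooden foot, fixed on the far edge of the step in front of the red cat; 38 mm wide (y), 18 mm deep, 22 mm tall, face sloping up. It stays there and so shows the red cat's place in the row. Origin: under its foot, on the step's top face; axes as the step's.
- card_green: Green price card on a small wooden foot, fixed on the far edge of the step in front of the green cat; 38 mm wide (y), 18 mm deep, 22 mm tall, face sloping up. It stays there and so shows the green cat's place in the row. Origin: under its foot, on the step's top face; axes as the step's.
- step: Black display step with gold trim, fixed, 114 mm deep (x), 314 mm wide (y), 40 mm high, left or right of the tray. Origin: centre of its underside, on the table; +y along the row to the robot's left, +x away from the robot, turned at most 15 degrees. Four places at y = -111, -37, 37, 111 mm; cats stand near x = -10 mm, cards at x = 40 mm.
- tray: Wooden tray, fixed, 74 mm deep (x), 297 mm wide (y): a row of four dark-lined compartments, 64 x 64 mm inside. Origin: centre of its underside, on the table; +y along the row to the robot's left, turned at most 15 degrees. Compartment centres x = 0, y = -103.5, -34.5, 34.5, 103.5 mm; inner floor at z = 5 mm; side walls and dividers 5 mm thick, tops at 30 mm; end boards 40 mm.

How it is judged:
At the end, for the whole second after the job is handed in: All four cats are let go, at rest, upright (0.15 rad) on the tray floor (foot within 5 mm of it), each within 15 mm in x and y of the centre of the compartment whose number from the left equals that of its own price card on the step (x of cat_white in the frame of tray between -0.015 and 0.015 m and z of cat_white in the frame of tray between 0 and 0.01 m and angle between each of cat_white, cat_gold, cat_red, cat_green's own z axis and vertical below 0.15 rad and linear speed of each of cat_white, cat_gold, cat_red, cat_green below 0.02 m/s and angular speed of each of cat_white, cat_gold, cat_red, cat_green below 0.2 rad/s and ((y of card_white in the frame of step between -0.131 and -0.091 m and y of cat_white in the frame of tray between -0.1185 and -0.0885 m) or (y of card_white in the frame of step between -0.057 and -0.017 m and y of cat_white in the frame of tray between -0.0495 and -0.0195 m) or (y of card_white in the frame of step between 0.017 and 0.057 m and y of cat_white in the frame of tray between 0.0195 and 0.0495 m) or (y of card_white in the frame of step between 0.091 and 0.131 m and y of cat_white in the frame of tray between 0.0885 and 0.1185 m)) and x of cat_gold in the frame of tray between -0.015 and 0.015 m and z of cat_gold in the frame of tray between 0 and 0.01 m and ((y of card_gold in the frame of step between -0.131 and -0.091 m and y of cat_gold in the frame of tray between -0.1185 and -0.0885 m) or (y of card_gold in the frame of step between -0.057 and -0.017 m and y of cat_gold in the frame of tray between -0.0495 and -0.0195 m) or (y of card_gold in the frame of step between 0.017 and 0.057 m and y of cat_gold in the frame of tray between 0.0195 and 0.0495 m) or (y of card_gold in the frame of step between 0.091 and 0.131 m and y of cat_gold in the frame of tray between 0.0885 and 0.1185 m)) and x of cat_red in the frame of tray between -0.015 and 0.015 m and z of cat_red in the frame of tray between 0 and 0.01 m and ((y of card_red in the frame of step between -0.131 and -0.091 m and y of cat_red in the frame of tray between -0.1185 and -0.0885 m) or (y of card_red in the frame of step between -0.057 and -0.017 m and y of cat_red in the frame of tray between -0.0495 and -0.0195 m) or (y of card_red in the frame of step between 0.017 and 0.057 m and y of cat_red in the frame of tray between 0.0195 and 0.0495 m) or (y of card_red in the frame of step between 0.091 and 0.131 m and y of cat_red in the frame of tray between 0.0885 and 0.1185 m)) and x of cat_green in the frame of tray between -0.015 and 0.015 m and z of cat_green in the frame of tray between 0 and 0.01 m and ((y of card_green in the frame of step between -0.131 and -0.091 m and y of cat_green in the frame of tray between -0.1185 and -0.0885 m) or (y of card_green in the frame of step between -0.057 and -0.017 m and y of cat_green in the frame of tray between -0.0495 and -0.0195 m) or (y of card_green in the frame of step between 0.017 and 0.057 m and y of cat_green in the frame of tray between 0.0195 and 0.0495 m) or (y of card_green in the frame of step between 0.091 and 0.131 m and y of cat_green in the frame of tray between 0.0885 and 0.1185 m))); the robot touches nothing.
It fails at once if a cat falls over (leans more than 57 degrees) (angle between any of cat_white, cat_gold, cat_red, cat_green's own z axis and vertical above 1 rad).
It fails at once if a cat is dropped into the tray (over the tray, its feet less than 45 mm above the tray's underside, moving faster than 0.7 m/s) ((x of cat_white in the frame of tray between -0.04 and 0.04 m and y of cat_white in the frame of tray between -0.145 and 0.145 m and z of cat_white in the frame of tray between -0.005 and 0.045 m and linear speed of cat_white above 0.7 m/s) or (x of cat_gold in the frame of tray between -0.04 and 0.04 m and y of cat_gold in the frame of tray between -0.145 and 0.145 m and z of cat_gold in the frame of tray between -0.005 and 0.045 m and linear speed of cat_gold above 0.7 m/s) or (x of cat_red in the frame of tray between -0.04 and 0.04 m and y of cat_red in the frame of tray between -0.145 and 0.145 m and z of cat_red in the frame of tray between -0.005 and 0.045 m and linear speed of cat_red above 0.7 m/s) or (x of cat_green in the frame of tray between -0.04 and 0.04 m and y of cat_green in the frame of tray between -0.145 and 0.145 m and z of cat_green in the frame of tray between -0.005 and 0.045 m and linear speed of cat_green above 0.7 m/s)).
It also fails if it takes over 106 s, if anything falls off the work surface, if the arm or the gripper's body presses on something with over 40 N, if the wrist force passes 120 N, or if a joint passes its speed limit or range.

ROBOT

A 6-joint arm with a two-finger parallel gripper is mounted at the origin on the work surface. World frame = base frame: x ahead of the robot, y to its left, z up, the work surface at z = 0. Lengths are in m, angles in rad, forces in N, time in s.
With the tool pointing down it reaches from about 0.375 to 0.975 m from the base axis. Payload 3.8 kg.
Tool frame: the origin (TCP) lies midway between the tips of the shut fingers; the grasp point (between the pads) lies ctrl.grip_depth behind it (ctrl.grip_depth is the distance from the TCP to the grasp point, in m); z points along the fingers, y is the line along which they close (so a half turn about z gives the same grasp; the last joint's range is limited). The gripper opens to 85 mm and grips with 20 to 120 N. Pads are 22 mm wide; open, the fingers measure 114 mm over their backs; the gripper's body (76 mm by 85 mm) begins 54 mm behind the grasp point. The pads swing forward as they close: fully open they stand 13 mm farther back than shut.
Start: joints at [1.068, 0.264, 1.604, -0, 1.274, -0.037], TCP at [0.303, 0.603, 0.231] pointing down, gripper open.
Joint ranges: [-2.63, 2.63], [-0.94, 2.18], [0.31, 2.57], [-1.31, 4.45], [0, 2.66], [-2.55, 2.55]. Speed limits (rad/s): [2.57, 2.57, 3.14, 3.14, 3.14, 3.14].

INTERFACE

Orientations are given as a unit quaternion [x, y, z, w].
In Python, from rig import ctrl, imaging, job gives the robot as it stands.
- The arm moves only by the shell command python3 -m handwheel 'ROWS'. ROWS is JSON, a list of rows, each an object of numbers: "dx", "dy", "dz": the shift along the world's x, y, z normalised to -1 to 1, where 1 is 0.1 m; "ax", "ay", "az": the turn, a rotation vector about the world's x, y, z normalised to -1 to 1, where 1 is 90 degrees; "gripper": the opening, from 0 (shut) to 1 (fully open). A call has 1 to 8 rows; each row is the pose to reach, as a shift and turn from the pose commanded when the call began; what a row does not reach only later rows make up. A row lasts 1/12 s, in which the tool goes at most 41.7 mm and 7.16 degrees, less where a joint would pass 70% of its speed; a pose out of reach is approached as far as the arm can. A call with a number of a shift or a turn outside -1 to 1 is refused whole. A call with a gripper value outside its range is refused whole. The fingers move at their own pace and stop on an object; the grip force is fixed at half the most. Time passes only in rows, so rows that repeat a pose let the fingers close. It gives the time, the measured TCP pose, the force, the opening and the grip force at its end, in the units of the state.
- ctrl.get_state(): the state, without advancing time (a new reading comes with each control period).
- imaging.snapshot(name): name is "side" or "top" or "wrist"; returns the picture (420x560x3 uint8, red, green, blue); there is no depth.
- imaging.get_calibration(name): a dict with "vfov" (degrees; the focal length in pixels is half the picture's height over the tangent of half this angle, whatever the lens; pixels are square), "cx", "cy" (the principal point, pixels), "rvec" (rotation vector, rad) and "tvec" (3), from world to camera coordinates, as OpenCV has them; the wrist camera has in their place "mount" (4x4, takes a point from camera to tool coordinates, whose origin is the TCP and whose axes are the flange's). Camera axes: x right, y down, z forward; pixel columns grow to the right and rows downward; lengths in m; the calibration is good to about 2 mm. The wrist camera is an equidistant fisheye: a pixel r from the principal point sees the ray r / f radians off the axis. A picture is of the moment at which its call begins: read the wrist's pose just before it. get_calibration takes no time and is no camera call.
- job.finish_job(): hands the job in; it is judged then, once.
The state is a dict: "clock": time; "joint_positions": joint angles; "joint_vel": joint speeds; "joint_efforts": joint torques, N m; "tool_pos": TCP position; "tool_rot": TCP orientation; "wrist_force": force on the tool from outside, world axes, zero at the start; "moment": the same for the moment, N m; "opening": finger opening in m; "grasp_force": force on a finger pad.
Only numpy, scipy, OpenCV 4.12 (cv2) and the standard library are available. Lean on these libraries where they do the work, as an engineer would, in place of code of your own. Each camera call takes 0.05 s, during which the arm holds its last target. There are 200 camera calls.

## Working session

There is one attempt and no reset: what is moved stays moved. The work goes in short steps, Python scripts to look and compute and a shell command to move; the robot and the scene stay as the last step left them, time stands still between calls to the robot, and variables do not carry over. Pictures are saved under pics/ and viewed, at most 14 in all, crops included, and the job is handed in when it is done.

```bash
ls; mkdir -p pics; python3 - <<'E'
from rig import ctrl, imaging
import cv2
for n in("top","side"):
    cv2.imwrite(f"pics/{n}0.png",cv2.resize(imaging.snapshot(n)[:,:,::-1],(800,600),interpolation=cv2.INTER_CUBIC))
    print(imaging.get_calibration(n))
print(imaging.get_calibration("wrist"),ctrl.grip_depth,ctrl.get_state())
E
```

```text
pics
{'vfov': 54.915873132806155, 'cx': 289.87210966184415, 'cy': 210.28659156960902, 'rvec': array([ 2.15874065, -2.15674374,  0.2019308 ]), 'tvec': array([-0.01490342,  0.552327  ,  0.76810688])}
{'vfov': 51.22890805956503, 'cx': 284.9034418177875, 'cy': 218.27724103874485, 'rvec': array([ 2.33635104, -0.32729549,  0.14701715]), 'tvec': array([-0.52967698,  0.15488228,  0.77945157])}
{'vfov': 65.70646984690485, 'cx': 278.1672285165175, 'cy': 211.37332504208982, 'mount': array([[-3.22303447e-04, -9.62234331e-01, -2.72222313e-01,
         6.88614742e-02],
       [ 9.99998875e-01,  8.85989715e-05, -1.49714420e-03,
         4.89222434e-04],
       [ 1.46472216e-03, -2.72222490e-01,  9.62233221e-01,
        -1.43007757e-01],
       [ 0.00000000e+00,  0.00000000e+00,  0.00000000e+00,
         1.00000000e+00]])} 0.0187 {'clock': 0.1, 'joint_positions': array([ 1.06810056e+00,  2.64647323e-01,  1.60527809e+00,  1.41993513e-05,
        1.27371758e+00, -3.69082498e-02]), 'joint_vel': array([-1.49027585e-03, -2.91093306e-03, -2.32232793e-03, -4.04724711e-05,
        4.24856820e-04, -5.65043028e-04]), 'joint_efforts': array([ 1.06068783e-03, -5.16708004e+01, -3.68591022e+01,  1.46586553e-04,
        6.34959593e-03,  1.52408842e-05]), 'tool_pos': array([0.30283254, 0.60248904, 0.23008513]), 'tool_rot': array([ 2.30796030e-01,  9.73001614e-01, -9.86271585e-04, -2.79789741e-04]), 'wrist_force': array([ 0.7679526 , -0.56009081,  0.70654284]), 'moment': array([0.01075814, 0.07032794, 0.00469453]), 'grasp_force': 0.0, 'opening': 0.08544067196932358}
```

View pics/top0.png

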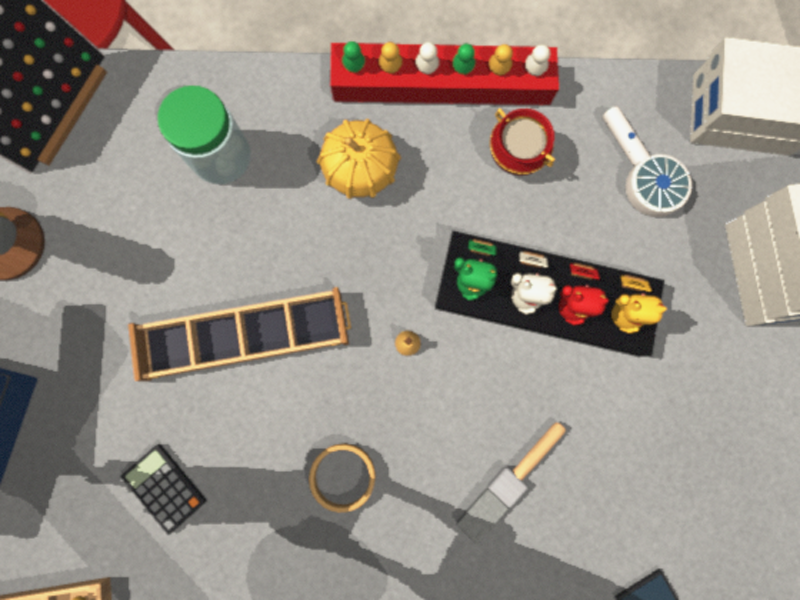

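View pics/side0.png

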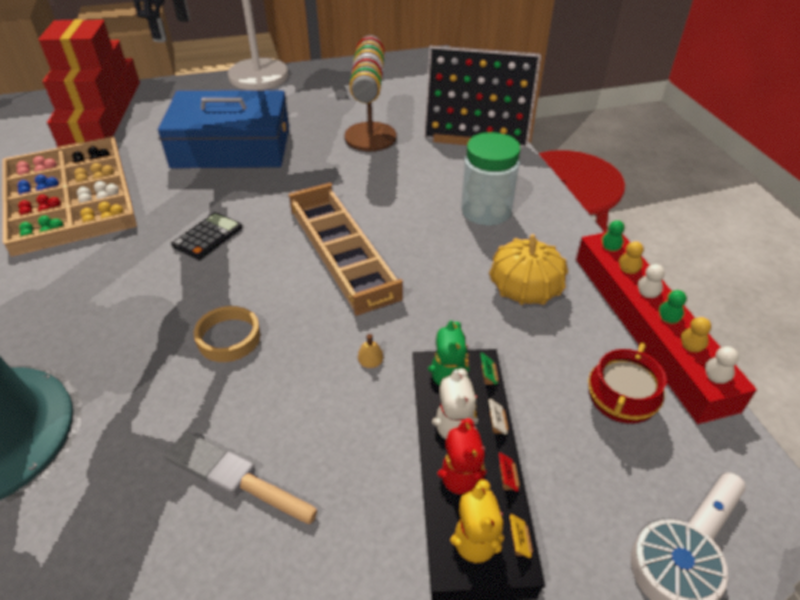

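The top view shows the tray at left (corners about (132,323), (340,290), (347,342), (139,379)) and the step at right. The cats and their cards both run green, white, red, gold from left to right. The side view confirms this order. Next I'll enlarge both.

```bash
cat > h.py <<'E'
import numpy as np, cv2
from scipy.spatial.transform import Rotation as R
from rig import ctrl, imaging
def ray(cam,px,st=None):
    """pixels (native) -> camera centre, world ray directions"""
    c=imaging.get_calibration(cam); f=210/np.tan(np.radians(c["vfov"]/2))
    px=np.atleast_2d(px).astype(float); u=(px-[c["cx"],c["cy"]])/f
    if cam=="wrist":
        r=np.linalg.norm(u,axis=1,keepdims=True)
        d=np.hstack([u*np.sinc(r/np.pi),np.cos(r)])
        T=np.eye(4);T[:3,:3]=R.from_quat(st["tool_rot"]).as_matrix();T[:3,3]=st["tool_pos"]
        T=T@c["mount"]; return T[:3,3],d@T[:3,:3].T
    M=R.from_rotvec(c["rvec"]).as_matrix()
    return -M.T@c["tvec"],np.hstack([u,np.ones((len(u),1))])@M
def at(cam,px,z,st=None):
    o,d=ray(cam,px,st); return o+d*((z-o[2])/d[:,2])[:,None]
def pix(P,cam,st=None):
    P=np.atleast_2d(P).astype(float)
    c=imaging.get_calibration(cam); f=210/np.tan(np.radians(c["vfov"]/2))
    if cam=="wrist":
        T=np.eye(4);T[:3,:3]=R.from_quat(st["tool_rot"]).as_matrix();T[:3,3]=st["tool_pos"]
        T=np.linalg.inv(T@c["mount"]); q=P@T[:3,:3].T+T[:3,3]
        n=np.linalg.norm(q[:,:2],axis=1,keepdims=True)
        return q[:,:2]/n*np.arctan2(n,q[:,2:])*f+[c["cx"],c["cy"]]
    q=P@R.from_rotvec(c["rvec"]).as_matrix().T+c["tvec"]
    return q[:,:2]/q[:,2:]*f+[c["cx"],c["cy"]]
def crop(im,x0,y0,w,h,k,name):
    cv2.imwrite(name,cv2.resize(im[y0:y0+h,x0:x0+w,::-1],None,fx=k,fy=k,interpolation=cv2.INTER_CUBIC))
E
python3 - <<'E'
from h import *
im=imaging.snapshot("top")
crop(im,295,150,180,110,4.4,"pics/step.png"); crop(im,85,195,165,80,4.8,"pics/tray.png")
E
```

```text
(no output)
```

View pics/step.png

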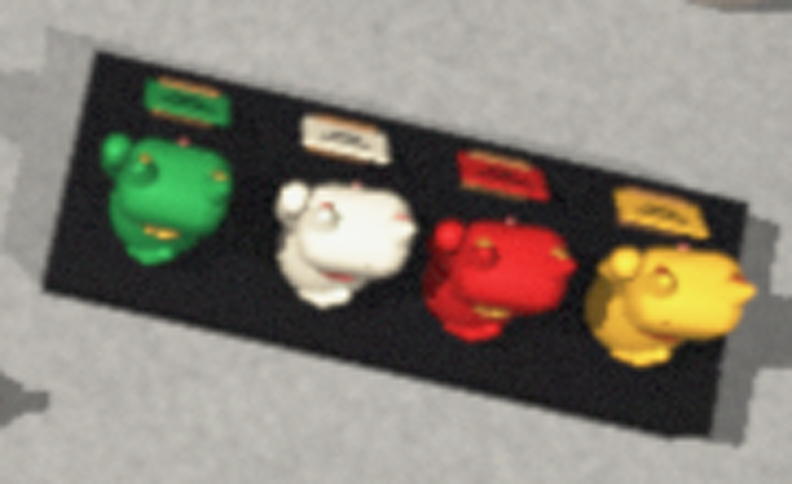

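View pics/tray.png

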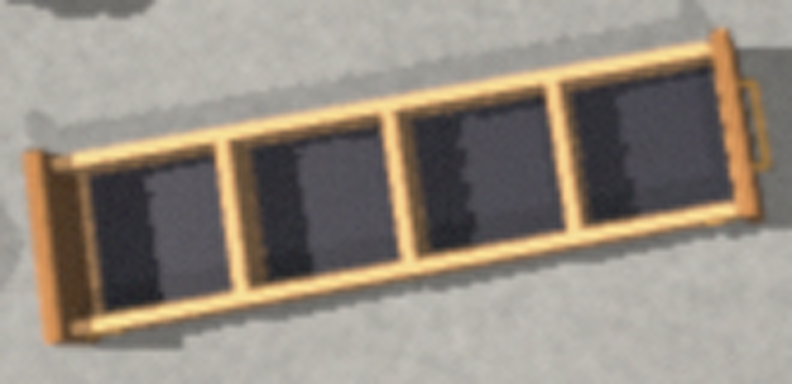

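The crops show:
- **Step:** top corners at (95,52), (748,203), (712,437) and (45,290).
- **Tray:** end-board corners at (24,150), (733,28), (758,215) and (45,342).
- **Ears:** roughly green (147,170)/(220,176), white (325,217)/(402,218), red (483,247)/(562,257), gold (663,282)/(745,292).

```bash
python3 - <<'E'
from h import *
np.set_printoptions(precision=4,suppress=True)
def fit(px,P,name):
    w=at("top",px,.04)[:,:2]; P=np.array(P)
    a,b=w-w.mean(0),P-P.mean(0)
    th=np.arctan2((b[:,0]*a[:,1]-b[:,1]*a[:,0]).sum(),(a*b).sum())
    M=np.array([[np.cos(th),-np.sin(th)],[np.sin(th),np.cos(th)]]); t=w.mean(0)-M@P.mean(0)
    print(name,t,np.degrees(th),"res",np.linalg.norm(w-P@M.T-t,axis=1)); return M,t,th
s=np.array([[95,52],[748,203],[712,437],[45,290]])/4.4+[295,150]
M,t,th=fit(s,[[.057,.157],[.057,-.157],[-.057,-.157],[-.057,.157]],"step")
q=np.array([[24,150],[733,28],[758,215],[45,342]])/4.8+[85,195]
N,u,ph=fit(q,[[.037,.1485],[.037,-.1485],[-.037,-.1485],[-.037,.1485]],"tray")
for k,e in dict(green=[[147,170],[220,176]],white=[[325,217],[402,218]],red=[[483,247],[562,257]],gold=[[663,282],[745,292]]).items():
    w=at("top",np.array(e)/4.4+[295,150],.117)[:,:2]; d=w[0]-w[1]
    print(k,"mid",w.mean(0),"sep",np.linalg.norm(d),"yaw",np.degrees(np.arctan2(-d[0],d[1])), "step frame",M.T@(w.mean(0)-t))
for y in(.1035,.0345,-.0345,-.1035): print("comp",u+N@[0,y])
E
```

```text
step [ 0.5632 -0.2099] -12.63650804620759 res [0.0006 0.0016 0.0013 0.0013]
tray [0.5065 0.2282] 10.166712080764734 res [0.0035 0.0031 0.0045 0.0037]
green mid [ 0.5802 -0.0982] sep 0.030729209279685935 yaw -4.46898928358842 step frame [-0.0078  0.1127]
white mid [ 0.5617 -0.1734] sep 0.0324568415916584 yaw -0.4909988136684783 step frame [-0.0095  0.0352]
red mid [ 0.5473 -0.24  ] sep 0.033468517972504885 yaw -7.05297049180496 step frame [-0.009  -0.0328]
gold mid [ 0.5328 -0.3161] sep 0.03480384799964935 yaw -6.794577574160694 step frame [-0.0065 -0.1103]
comp [0.4882 0.33  ]
comp [0.5004 0.2621]
comp [0.5126 0.1942]
comp [0.5248 0.1263]
```

```bash
A='[{"dx":0.4,"dy":-1,"az":-0.1875},{"dx":0.4,"dy":-1,"az":-0.1875},{"dx":0.4,"dy":-1,"az":-0.1875}]'; 
python3 -m handwheel '[{"dx":0.4,"dy":-1,"az":-0.1875},{"dx":0.4,"dy":-1,"az":-0.1875},{"dx":0.4,"dy":-1,"az":-0.1875}]' 
python3 -m handwheel '[{"dx":0.4,"dy":-1,"az":-0.1875},{"dx":0.4,"dy":-1,"az":-0.1875},{"dx":0.4,"dy":-1,"az":-0.1875}]' 
python3 -m handwheel '[{"dx":0.4,"dy":-1,"az":-0.1875},{"dx":0.4,"dy":-1,"az":-0.1875},{"dx":0.4,"dy":-1,"az":-0.1875}]' 
python3 -m handwheel '[{"dx":0.4,"dy":-1,"az":-0.1875},{"dx":0.4,"dy":-1,"az":-0.1875},{"dx":0.4,"dy":-1,"az":-0.1875},{"dx":0.4,"dy":-1,"az":-0.1875}]' 
python3 - <<'E'
from h import *
st=ctrl.get_state(); im=imaging.snapshot("wrist")
np.save("w_tray.npy",np.r_[st["tool_pos"],st["tool_rot"]])
print(st["tool_pos"],R.from_quat(st["tool_rot"]).as_matrix()[:,1],st["joint_vel"])
crop(im,0,0,560,420,1.428,"pics/wtray.png")
E
```

```text
[0.30289238 0.60260723 0.23025298] [ 0.44912951  0.893465   -0.00172513] [ 0.00082177 -0.00373927 -0.00627546 -0.00030726 -0.00026366 -0.00131713]validation failed for argument at $[0]...
validation failed for argument at $[0]...
validation failed for argument at $[0]...
validation failed for argument at $[0]...
```

View pics/wtray.png

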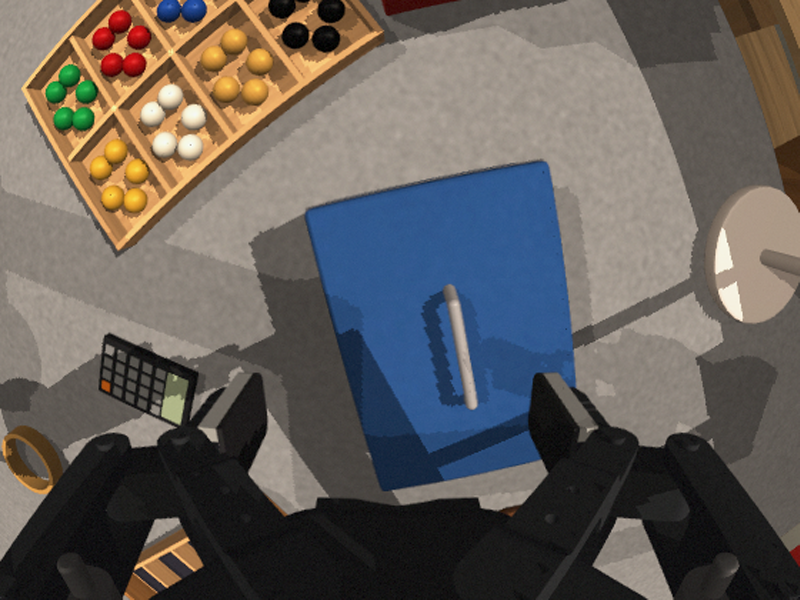

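The arm has not moved: the rows were refused, probably because every key is required. The picture shows the blue toolbox beneath the tool, and the fingers hide the lower half of the wrist view.

```bash
python3 -m handwheel '[{"dx":0.4,"dy":-1,"dz":0,"ax":0,"ay":0,"az":-0.1875,"gripper":1},{"dx":0.4,"dy":-1,"dz":0,"ax":0,"ay":0,"az":-0.1875,"gripper":1},{"dx":0.4,"dy":-1,"dz":0,"ax":0,"ay":0,"az":-0.1875,"gripper":1}]'
```

```text
clock: 0.45
tool_pos: [0.3436, 0.5002, 0.2305]
tool_rot: [0.374, 0.928, -0.001, 0.0]
wrist_force: [1.2, -1.3, -0.6]
opening: 0.0854
grasp_force: 0.0
```

```bash
python3 -m handwheel '[{"dx":0.4,"dy":-1,"dz":0,"ax":0,"ay":0,"az":-0.1875,"gripper":1},{"dx":0.4,"dy":-1,"dz":0,"ax":0,"ay":0,"az":-0.1875,"gripper":1},{"dx":0.4,"dy":-1,"dz":0,"ax":0,"ay":0,"az":-0.1875,"gripper":1}]'
python3 -m handwheel '[{"dx":0.4,"dy":-1,"dz":0,"ax":0,"ay":0,"az":-0.1875,"gripper":1},{"dx":0.4,"dy":-1,"dz":0,"ax":0,"ay":0,"az":-0.1875,"gripper":1},{"dx":0.4,"dy":-1,"dz":0,"ax":0,"ay":0,"az":-0.1875,"gripper":1}]'
python3 -m handwheel '[{"dx":0.6,"dy":-1,"dz":0,"ax":0,"ay":0,"az":-0.1875,"gripper":1},{"dx":0.6,"dy":-1,"dz":0,"ax":0,"ay":0,"az":-0.1875,"gripper":1},{"dx":0.6,"dy":-1,"dz":0,"ax":0,"ay":0,"az":-0.1875,"gripper":1}]'
python3 -m handwheel '[{"dx":0.3,"dy":-1,"dz":0,"ax":0,"ay":0,"az":0,"gripper":1},{"dx":0.3,"dy":-1,"dz":0,"ax":0,"ay":0,"az":0,"gripper":1},{"dx":0.3,"dy":-1,"dz":0,"ax":0,"ay":0,"az":0,"gripper":1},{"dx":0.3,"dy":-1,"dz":0,"ax":0,"ay":0,"az":0,"gripper":1},{"dx":0.3,"dy":-1,"dz":0,"ax":0,"ay":0,"az":0,"gripper":1}]'
python3 - <<'E'
from h import *
st=ctrl.get_state(); im=imaging.snapshot("wrist")
np.save("w_tray.npy",np.r_[st["tool_pos"],st["tool_rot"]])
print(R.from_quat(st["tool_rot"]).as_matrix()[:,1],abs(st["joint_vel"]).max())
crop(im,0,0,560,420,1.428,"pics/wtray2.png")
E
```

```text
clock: 0.7
tool_pos: [0.3838, 0.3996, 0.2309]
tool_rot: [0.506, 0.862, -0.001, 0.001]
wrist_force: [-0.4, -0.5, 0.3]
opening: 0.0857
grasp_force: 0.0
clock: 0.95
tool_pos: [0.4238, 0.2997, 0.2311]
tool_rot: [0.627, 0.779, -0.001, 0.001]
wrist_force: [0.4, 0.3, 0.5]
opening: 0.0853
grasp_force: 0.0
clock: 1.2
tool_pos: [0.4839, 0.2007, 0.2314]
tool_rot: [0.734, 0.679, 0.0, 0.0]
wrist_force: [1.1, 0.2, 0.3]
opening: 0.0853
grasp_force: 0.0
clock: 1.62
tool_pos: [0.5132, 0.102, 0.2311]
tool_rot: [0.734, 0.68, -0.0, -0.0]
wrist_force: [-0.5, 0.1, -0.2]
opening: 0.0853
grasp_force: 0.0
[ 9.97096124e-01 -7.61514941e-02 -5.19067054e-04] 0.043795607896772844
```

View pics/wtray2.png

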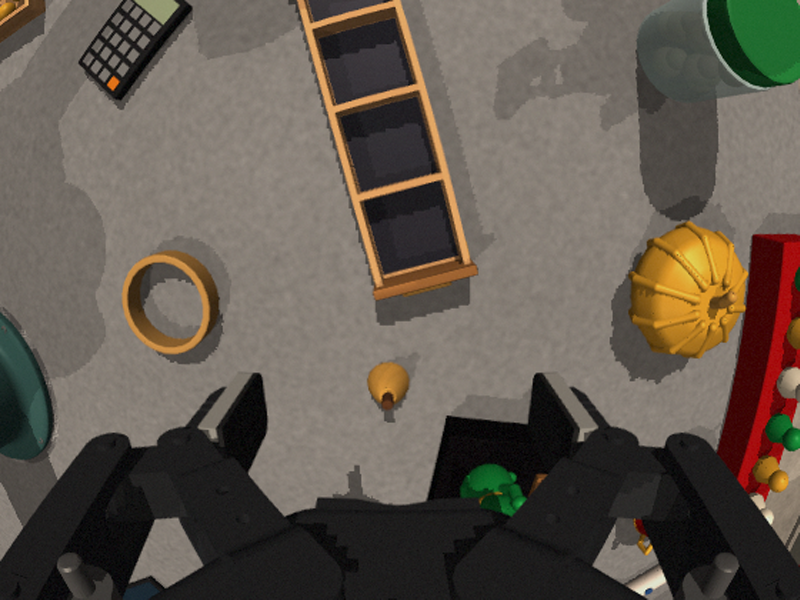

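The tray is clear in this picture. At inner wall-top height the divider ends are at (359,194)/(443,178), (336,109)/(423,87) and (316,30)/(400,8). The right end board's outer edge runs from (376,298) to (477,272).

```bash
python3 - <<'E'
from h import *
np.set_printoptions(precision=4,suppress=True)
a=np.load("w_tray.npy"); st=dict(tool_pos=a[:3],tool_rot=a[3:])
px=np.array([[359,194],[443,178],[336,109],[423,87],[316,30],[400,8]])/1.428
w=at("wrist",px,.03,st)[:,:2]; P=np.array([[-.032,-.069],[.032,-.069],[-.032,0],[.032,0],[-.032,.069],[.032,.069]])
A,B=w-w.mean(0),P-P.mean(0)
th=np.arctan2((B[:,0]*A[:,1]-B[:,1]*A[:,0]).sum(),(A*B).sum())
M=np.array([[np.cos(th),-np.sin(th)],[np.sin(th),np.cos(th)]]);t=w.mean(0)-M@P.mean(0)
print(w,t,np.degrees(th),"res",np.linalg.norm(w-P@M.T-t,axis=1))
e=at("wrist",np.array([[376,298],[477,272]])/1.428,.04,st)[:,:2]; print("endboard in tray",(e-t)@M)
for y in(.1035,.0345,-.0345,-.1035): print("comp",t+M@[0,y])
E
```

```text
[[0.4894 0.1583]
 [0.5519 0.1655]
 [0.4777 0.2233]
 [0.5423 0.2345]
 [0.4671 0.2874]
 [0.5304 0.2987]] [0.5098 0.228 ] 9.315731623483181 res [0.0036 0.0008 0.0007 0.0016 0.0035 0.0025]
endboard in tray [[-0.0377 -0.1429]
 [ 0.0401 -0.1412]]
comp [0.493  0.3301]
comp [0.5042 0.262 ]
comp [0.5154 0.1939]
comp [0.5265 0.1258]
```

```bash
python3 -m handwheel '[{"dx":0.33,"dy":-1,"dz":0,"ax":0,"ay":0,"az":0,"gripper":1},{"dx":0.33,"dy":-1,"dz":0,"ax":0,"ay":0,"az":0,"gripper":1},{"dx":0.33,"dy":-1,"dz":0,"ax":0,"ay":0,"az":0,"gripper":1}]'
python3 -m handwheel '[{"dx":0.34,"dy":-1,"dz":-0.8,"ax":0,"ay":0,"az":0,"gripper":1},{"dx":0.34,"dy":-1,"dz":-0.8,"ax":0,"ay":0,"az":0,"gripper":1},{"dx":0.34,"dy":-1,"dz":-0.8,"ax":0,"ay":0,"az":0,"gripper":1},{"dx":0.34,"dy":-1,"dz":-0.8,"ax":0,"ay":0,"az":0,"gripper":1},{"dx":0.34,"dy":-1,"dz":-0.8,"ax":0,"ay":0,"az":0,"gripper":1},{"dx":0.34,"dy":-1,"dz":-0.8,"ax":0,"ay":0,"az":0,"gripper":1}]'
python3 - <<'E'
from h import *
st=ctrl.get_state(); im=imaging.snapshot("wrist")
p=pix([[.5802,-.0982,.123],[.562,-.097,.1],[.598,-.0995,.1],st["tool_pos"]],"wrist",st)
im=im.copy()
for q in p: cv2.circle(im,tuple(int(round(v)) for v in q),3,(255,0,255),1)
print(p*1.428); crop(im,0,0,560,420,1.428,"pics/wgreen.png")
E
```

```text
clock: 1.92
tool_pos: [0.5469, 0.0022, 0.2314]
tool_rot: [0.732, 0.682, -0.0, 0.001]
wrist_force: [-0.2, 0.6, -0.1]
opening: 0.0853
grasp_force: 0.0
clock: 2.42
tool_pos: [0.58, -0.0954, 0.151]
tool_rot: [0.732, 0.681, -0.0, -0.001]
wrist_force: [-0.0, -0.0, -0.1]
opening: 0.0857
grasp_force: 0.0
[[398.04832742 358.66709786]
 [357.16003139 338.83953987]
 [437.99353572 338.59366208]
 [396.9151515  382.85548063]]
```

View pics/wgreen.png

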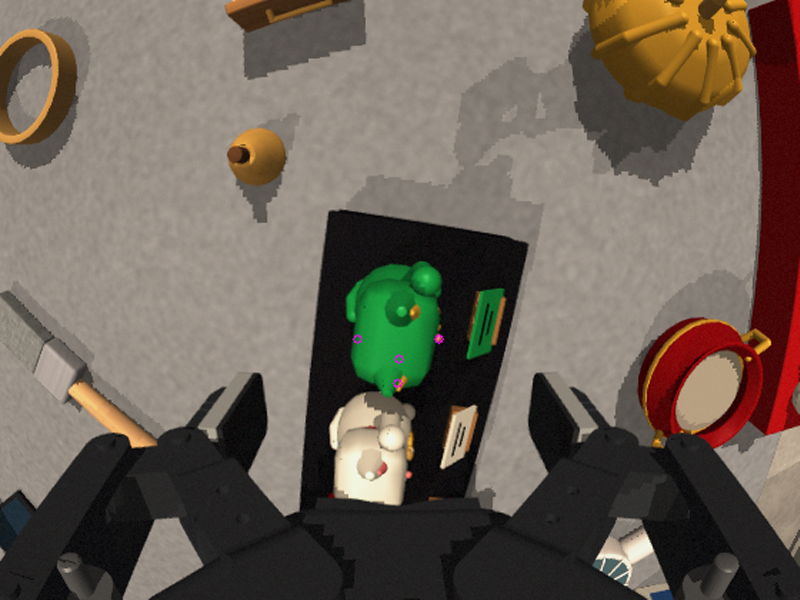

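The green cat's head lies between the pads, spanning x pixels 353 to 438 against a pad centre of about 398. It is turned about 4° clockwise from the tool. I'll correct that slightly, descend and grip.

```bash
python3 -m handwheel '[{"dx":-0.01,"dy":0.03,"dz":-0.4,"ax":0,"ay":0,"az":-0.045,"gripper":1},{"dx":-0.01,"dy":0.03,"dz":-0.6,"ax":0,"ay":0,"az":-0.045,"gripper":1},{"dx":-0.01,"dy":0.03,"dz":-0.77,"ax":0,"ay":0,"az":-0.045,"gripper":1},{"dx":-0.01,"dy":0.03,"dz":-0.77,"ax":0,"ay":0,"az":-0.045,"gripper":1},{"dx":-0.01,"dy":0.03,"dz":-0.77,"ax":0,"ay":0,"az":-0.045,"gripper":1}]'
python3 -m handwheel '[{"dx":0,"dy":0,"dz":0,"ax":0,"ay":0,"az":0,"gripper":0},{"dx":0,"dy":0,"dz":0,"ax":0,"ay":0,"az":0,"gripper":0},{"dx":0,"dy":0,"dz":0,"ax":0,"ay":0,"az":0,"gripper":0},{"dx":0,"dy":0,"dz":0,"ax":0,"ay":0,"az":0,"gripper":0},{"dx":0,"dy":0,"dz":0,"ax":0,"ay":0,"az":0,"gripper":0},{"dx":0,"dy":0,"dz":0,"ax":0,"ay":0,"az":0,"gripper":0},{"dx":0,"dy":0,"dz":0,"ax":0,"ay":0,"az":0,"gripper":0},{"dx":0,"dy":0,"dz":0,"ax":0,"ay":0,"az":0,"gripper":0}]'
```

```text
clock: 2.88
tool_pos: [0.5791, -0.0922, 0.075]
tool_rot: [0.755, 0.655, 0.0, -0.0]
wrist_force: [0.2, 0.2, -0.2]
opening: 0.0851
grasp_force: 0.0
clock: 3.55
tool_pos: [0.5803, -0.0943, 0.0759]
tool_rot: [0.756, 0.654, 0.001, 0.001]
wrist_force: [-1.6, -0.1, 6.0]
opening: 0.0358
grasp_force: 58.9
```

Gripped at 35.8 mm, which matches the head depth. I'll lift and carry it to compartment 1.

```bash
python3 -m handwheel '[{"dx":0,"dy":0,"dz":0.3,"ax":0,"ay":0,"az":0,"gripper":0},{"dx":0,"dy":0,"dz":0.7,"ax":0,"ay":0,"az":0,"gripper":0},{"dx":0,"dy":0,"dz":1,"ax":0,"ay":0,"az":0,"gripper":0},{"dx":0,"dy":0,"dz":1,"ax":0,"ay":0,"az":0,"gripper":0}]' 
python3 -m handwheel '[{"dx":-0.21,"dy":1,"dz":0,"ax":0,"ay":0,"az":0.05,"gripper":0},{"dx":-0.21,"dy":1,"dz":0,"ax":0,"ay":0,"az":0.05,"gripper":0},{"dx":-0.21,"dy":1,"dz":0,"ax":0,"ay":0,"az":0.05,"gripper":0}]'
python3 -m handwheel '[{"dx":-0.21,"dy":1,"dz":0,"ax":0,"ay":0,"az":0.05,"gripper":0},{"dx":-0.21,"dy":1,"dz":0,"ax":0,"ay":0,"az":0.05,"gripper":0},{"dx":-0.21,"dy":1,"dz":0,"ax":0,"ay":0,"az":0.05,"gripper":0}]'
python3 -m handwheel '[{"dx":-0.21,"dy":1,"dz":0,"ax":0,"ay":0,"az":0.05,"gripper":0},{"dx":-0.21,"dy":1,"dz":0,"ax":0,"ay":0,"az":0.05,"gripper":0},{"dx":-0.21,"dy":1,"dz":0,"ax":0,"ay":0,"az":0.05,"gripper":0}]'
python3 -m handwheel '[{"dx":-0.21,"dy":1,"dz":0,"ax":0,"ay":0,"az":0.05,"gripper":0},{"dx":-0.21,"dy":1,"dz":0,"ax":0,"ay":0,"az":0.05,"gripper":0},{"dx":-0.21,"dy":1,"dz":0,"ax":0,"ay":0,"az":0.05,"gripper":0}]'
python3 -m handwheel '[{"dx":-0.05,"dy":0.24,"dz":-0.4,"ax":0,"ay":0,"az":0,"gripper":0},{"dx":-0.05,"dy":0.24,"dz":-0.8,"ax":0,"ay":0,"az":0,"gripper":0},{"dx":-0.05,"dy":0.24,"dz":-0.8,"ax":0,"ay":0,"az":0,"gripper":0},{"dx":-0.05,"dy":0.24,"dz":-0.8,"ax":0,"ay":0,"az":0,"gripper":0}]'
python3 - <<'E'
from h import *
st=ctrl.get_state(); print(R.from_quat(st["tool_rot"]).as_matrix()[:,1])
crop(imaging.snapshot("wrist"),0,0,560,420,1.428,"pics/p1.png")
im=imaging.snapshot("side"); crop(im,190,110,110,110,5,"pics/p1s.png")
E
```

```text
clock: 3.88
tool_pos: [0.5839, -0.095, 0.1823]
tool_rot: [0.756, 0.654, 0.004, 0.005]
wrist_force: [1.0, -0.8, 0.5]
opening: 0.0358
grasp_force: 58.9
clock: 4.13
tool_pos: [0.5566, 0.0089, 0.1737]
tool_rot: [0.73, 0.684, 0.0, -0.001]
wrist_force: [-0.7, -0.0, -1.3]
opening: 0.0353
grasp_force: 59.0
clock: 4.38
tool_pos: [0.5354, 0.1096, 0.1735]
tool_rot: [0.702, 0.712, 0.0, -0.001]
wrist_force: [-0.6, 0.0, -0.9]
opening: 0.0356
grasp_force: 59.0
clock: 4.63
tool_pos: [0.5145, 0.2097, 0.1736]
tool_rot: [0.673, 0.739, 0.0, -0.001]
wrist_force: [1.1, -0.0, -0.9]
opening: 0.0357
grasp_force: 59.0
clock: 4.88
tool_pos: [0.4936, 0.3099, 0.1736]
tool_rot: [0.644, 0.765, 0.0, -0.001]
wrist_force: [-0.4, -0.7, -0.9]
opening: 0.0356
grasp_force: 59.0
clock: 5.22
tool_pos: [0.4867, 0.3283, 0.0901]
tool_rot: [0.644, 0.765, -0.004, -0.001]
wrist_force: [0.1, -0.2, -1.6]
opening: 0.0356
grasp_force: 59.0
[ 0.9853483   0.1703415  -0.00851451]
```

View pics/p1.png

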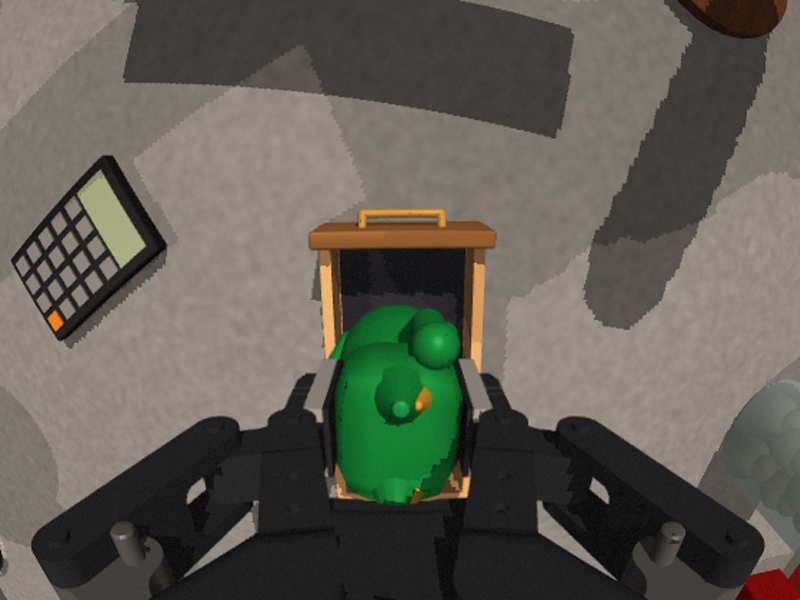

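View pics/p1s.png

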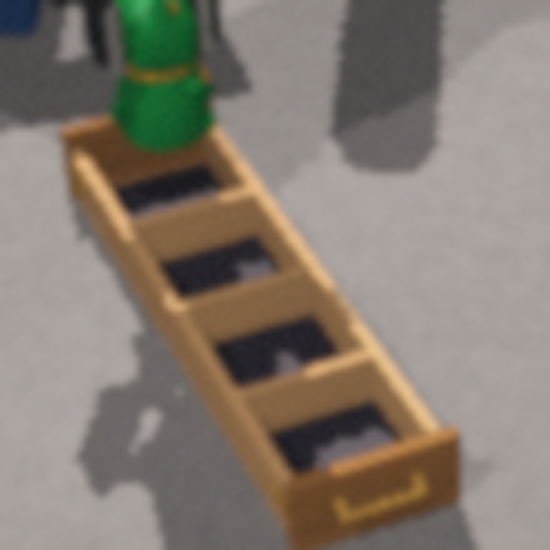

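The fingers are centred on compartment 1 across its depth: tray walls at columns 338 and 468, head centre at 400. I'll check y from the end board, whose outer top edge is near row 223, and from the ears at about (403,409) and (395,492).

```bash
python3 - <<'E'
from h import *
np.set_printoptions(precision=4,suppress=True)
st=ctrl.get_state();M=R.from_quat(st["tool_rot"]).as_matrix();o=st["tool_pos"]
f=lambda px,z:(at("wrist",np.array(px)/1.428,z,st)-o)@M
print("endboard far/near top edge (tool)",f([[402,223],[402,231]],.04))
print("endboard corners",f([[310,240],[495,235]],.04))
print("walls",f([[323,255],[485,250]],.03))
for z in(.130,.136): print("ears",f([[403,409],[395,492]],z))
E
```

```text
endboard far/near top edge (tool) [[0.048  0.0022 0.055 ]
 [0.0445 0.0022 0.055 ]]
endboard corners [[ 0.041  -0.0377  0.055 ]
 [ 0.0432  0.0427  0.055 ]]
walls [[ 0.0325 -0.0338  0.065 ]
 [ 0.0349  0.0404  0.065 ]]
ears [[ 0.0092  0.0017 -0.035 ]
 [-0.0192 -0.0005 -0.035 ]]
ears [[ 0.0125  0.0016 -0.041 ]
 [-0.0143 -0.0005 -0.041 ]]
```

```bash
python3 -m handwheel '[{"dx":0.015,"dy":0.05,"dz":-0.1,"ax":0,"ay":0,"az":0,"gripper":0},{"dx":0.015,"dy":0.05,"dz":-0.25,"ax":0,"ay":0,"az":0,"gripper":0},{"dx":0.015,"dy":0.05,"dz":-0.4,"ax":0,"ay":0,"az":0,"gripper":0},{"dx":0.015,"dy":0.05,"dz":-0.45,"ax":0,"ay":0,"az":0,"gripper":0},{"dx":0.015,"dy":0.05,"dz":-0.45,"ax":0,"ay":0,"az":0,"gripper":0},{"dx":0.015,"dy":0.05,"dz":-0.45,"ax":0,"ay":0,"az":0,"gripper":0}]'
```

```text
clock: 5.82
tool_pos: [0.4926, 0.3353, 0.0503]
tool_rot: [0.645, 0.764, 0.001, 0.0]
wrist_force: [-1.2, -0.2, -0.1]
opening: 0.0359
grasp_force: 59.0
```

```bash
python3 -m handwheel '[{"dx":0,"dy":0,"dz":-0.03,"ax":0,"ay":0,"az":0,"gripper":0},{"dx":0,"dy":0,"dz":-0.06,"ax":0,"ay":0,"az":0,"gripper":0},{"dx":0,"dy":0,"dz":-0.06,"ax":0,"ay":0,"az":0,"gripper":0}]'
python3 -m handwheel '[{"dx":0,"dy":0,"dz":-0.02,"ax":0,"ay":0,"az":0,"gripper":0},{"dx":0,"dy":0,"dz":-0.02,"ax":0,"ay":0,"az":0,"gripper":0},{"dx":0,"dy":0,"dz":-0.02,"ax":0,"ay":0,"az":0,"gripper":0}]'
```

```text
clock: 6.07
tool_pos: [0.4919, 0.3352, 0.0435]
tool_rot: [0.644, 0.765, 0.0, 0.0]
wrist_force: [-0.6, -0.2, -0.6]
opening: 0.0358
grasp_force: 59.0
clock: 6.32
tool_pos: [0.4916, 0.3351, 0.0412]
tool_rot: [0.644, 0.765, -0.0, -0.0]
wrist_force: [-0.3, -0.4, -1.0]
opening: 0.0358
grasp_force: 59.0
```

```bash
python3 -m handwheel '[{"dx":0,"dy":0,"dz":-0.02,"ax":0,"ay":0,"az":0,"gripper":0},{"dx":0,"dy":0,"dz":-0.02,"ax":0,"ay":0,"az":0,"gripper":0},{"dx":0,"dy":0,"dz":-0.02,"ax":0,"ay":0,"az":0,"gripper":0}]'
```

```text
clock: 6.57
tool_pos: [0.4919, 0.3352, 0.041]
tool_rot: [0.644, 0.765, 0.0, 0.0]
wrist_force: [-3.4, -1.7, 8.4]
opening: 0.036
grasp_force: 60.0
```

Contact at TCP z 0.041. I'll release, raise and go to the white cat.

```bash
python3 -m handwheel '[{"dx":0,"dy":0,"dz":0,"ax":0,"ay":0,"az":0,"gripper":0.6},{"dx":0,"dy":0,"dz":0,"ax":0,"ay":0,"az":0,"gripper":1},{"dx":0,"dy":0,"dz":0,"ax":0,"ay":0,"az":0,"gripper":1},{"dx":0,"dy":0,"dz":0,"ax":0,"ay":0,"az":0,"gripper":1},{"dx":0,"dy":0,"dz":0,"ax":0,"ay":0,"az":0,"gripper":1},{"dx":0,"dy":0,"dz":0,"ax":0,"ay":0,"az":0,"gripper":1}]'
python3 -m handwheel '[{"dx":0,"dy":0,"dz":0.2,"ax":0,"ay":0,"az":0,"gripper":1},{"dx":0,"dy":0,"dz":0.6,"ax":0,"ay":0,"az":0,"gripper":1},{"dx":0,"dy":0,"dz":1,"ax":0,"ay":0,"az":0,"gripper":1},{"dx":0,"dy":0,"dz":1,"ax":0,"ay":0,"az":0,"gripper":1}]' | tail -6
python3 -m handwheel '[{"dx":0.14,"dy":-1,"dz":0.5,"ax":0,"ay":0,"az":-0.029,"gripper":1},{"dx":0.14,"dy":-1,"dz":0.5,"ax":0,"ay":0,"az":-0.029,"gripper":1},{"dx":0.14,"dy":-1,"dz":0.5,"ax":0,"ay":0,"az":-0.029,"gripper":1}]' >/dev/null
python3 -m handwheel '[{"dx":0.14,"dy":-1,"dz":0,"ax":0,"ay":0,"az":-0.029,"gripper":1},{"dx":0.14,"dy":-1,"dz":0,"ax":0,"ay":0,"az":-0.029,"gripper":1},{"dx":0.14,"dy":-1,"dz":0,"ax":0,"ay":0,"az":-0.029,"gripper":1}]'>/dev/null
python3 -m handwheel '[{"dx":0.14,"dy":-1,"dz":0,"ax":0,"ay":0,"az":-0.029,"gripper":1},{"dx":0.14,"dy":-1,"dz":0,"ax":0,"ay":0,"az":-0.029,"gripper":1},{"dx":0.14,"dy":-1,"dz":0,"ax":0,"ay":0,"az":-0.029,"gripper":1}]'>/dev/null
python3 -m handwheel '[{"dx":0.14,"dy":-1,"dz":0,"ax":0,"ay":0,"az":-0.029,"gripper":1},{"dx":0.14,"dy":-1,"dz":0,"ax":0,"ay":0,"az":-0.029,"gripper":1},{"dx":0.14,"dy":-1,"dz":0,"ax":0,"ay":0,"az":-0.029,"gripper":1}]'>/dev/null
python3 -m handwheel '[{"dx":0.13,"dy":-1,"dz":-0.4,"ax":0,"ay":0,"az":-0.029,"gripper":1},{"dx":0.13,"dy":-1,"dz":-0.4,"ax":0,"ay":0,"az":-0.029,"gripper":1},{"dx":0.13,"dy":-1,"dz":-0.4,"ax":0,"ay":0,"az":-0.029,"gripper":1},{"dx":0.13,"dy":-1,"dz":-0.4,"ax":0,"ay":0,"az":-0.029,"gripper":1},{"dx":0.13,"dy":-1,"dz":-0.4,"ax":0,"ay":0,"az":-0.029,"gripper":1},{"dx":0.13,"dy":-1,"dz":-0.4,"ax":0,"ay":0,"az":-0.029,"gripper":1}]'
python3 - <<'E'
from h import *
im=imaging.snapshot("side"); s=cv2.resize(im[90:230,180:310],None,fx=4.28,fy=4.28,interpolation=cv2.INTER_CUBIC)
st=ctrl.get_state(); w=imaging.snapshot("wrist"); np.save("w.npy",np.r_[st["tool_pos"],st["tool_rot"]])
print(R.from_quat(st["tool_rot"]).as_matrix()[:,1])
c=cv2.resize(w[150:360,190:360],None,fx=2.857*.5*2,fy=2.857*.5*2,interpolation=cv2.INTER_CUBIC)[:600]
h=min(len(s),len(c),600); out=np.hstack([s[:h],c[:h]])[:,:,::-1]; 
k=min(1,800/out.shape[1]); print(k,s.shape,c.shape); cv2.imwrite("pics/w2.png",cv2.resize(out,None,fx=k,fy=k))
E
```

```text
clock: 7.07
tool_pos: [0.4916, 0.3351, 0.0391]
tool_rot: [0.644, 0.765, -0.0, -0.0]
wrist_force: [-0.1, -0.8, 0.3]
opening: 0.085
grasp_force: 0.0
clock: 7.4
tool_pos: [0.4968, 0.3383, 0.1484]
tool_rot: [0.644, 0.765, 0.007, 0.002]
wrist_force: [1.4, 1.5, 1.9]
opening: 0.0853
grasp_force: 0.0
clock: 8.9
tool_pos: [0.5606, -0.1646, 0.1492]
tool_rot: [0.727, 0.686, 0.0, -0.0]
wrist_force: [-0.1, -0.4, -0.6]
opening: 0.0857
grasp_force: 0.0
[ 9.98383075e-01 -5.68422071e-02  4.46280775e-04]
0.7677543186180422 (599, 556, 3) (600, 486, 3)
```

View pics/w2.png

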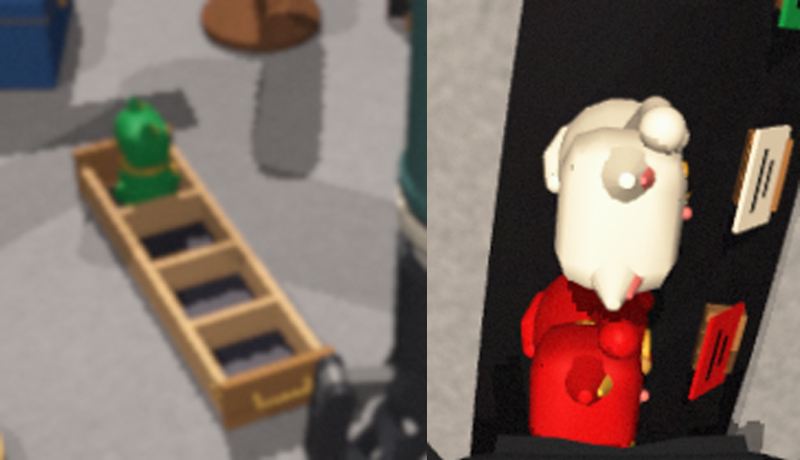

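Green stands upright in compartment 1. The white cat's head is centred between the pads (columns 557 to 686, pad centre about 620), with the cat about 10 mm towards -y.

```bash
python3 -m handwheel '[{"dx":-0.005,"dy":-0.1,"dz":-0.3,"ax":0,"ay":0,"az":-0.02,"gripper":1},{"dx":-0.005,"dy":-0.1,"dz":-0.6,"ax":0,"ay":0,"az":-0.02,"gripper":1},{"dx":-0.005,"dy":-0.1,"dz":-0.75,"ax":0,"ay":0,"az":-0.02,"gripper":1},{"dx":-0.005,"dy":-0.1,"dz":-0.75,"ax":0,"ay":0,"az":-0.02,"gripper":1},{"dx":-0.005,"dy":-0.1,"dz":-0.75,"ax":0,"ay":0,"az":-0.02,"gripper":1}]'
python3 -m handwheel '[{"dx":0,"dy":0,"dz":0,"ax":0,"ay":0,"az":0,"gripper":0},{"dx":0,"dy":0,"dz":0,"ax":0,"ay":0,"az":0,"gripper":0},{"dx":0,"dy":0,"dz":0,"ax":0,"ay":0,"az":0,"gripper":0},{"dx":0,"dy":0,"dz":0,"ax":0,"ay":0,"az":0,"gripper":0},{"dx":0,"dy":0,"dz":0,"ax":0,"ay":0,"az":0,"gripper":0},{"dx":0,"dy":0,"dz":0,"ax":0,"ay":0,"az":0,"gripper":0},{"dx":0,"dy":0,"dz":0,"ax":0,"ay":0,"az":0,"gripper":0},{"dx":0,"dy":0,"dz":0,"ax":0,"ay":0,"az":0,"gripper":0}]'
python3 -m handwheel '[{"dx":0,"dy":0,"dz":0.3,"ax":0,"ay":0,"az":0,"gripper":0},{"dx":0,"dy":0,"dz":0.7,"ax":0,"ay":0,"az":0,"gripper":0},{"dx":0,"dy":0,"dz":1,"ax":0,"ay":0,"az":0,"gripper":0},{"dx":0,"dy":0,"dz":1,"ax":0,"ay":0,"az":0,"gripper":0},{"dx":0,"dy":0,"dz":1,"ax":0,"ay":0,"az":0,"gripper":0}]'
python3 - <<'E'
from h import *
np.set_printoptions(precision=4,suppress=True)
st=ctrl.get_state();y=R.from_quat(st["tool_rot"]).as_matrix()[:,1]; print(np.degrees(np.arctan2(y[1],y[0])))
crop(imaging.snapshot("wrist"),140,200,280,170,2.857,"pics/w3.png")
E
```

```text
clock: 9.42
tool_pos: [0.5598, -0.1736, 0.074]
tool_rot: [0.737, 0.676, -0.0, -0.001]
wrist_force: [-0.6, -0.3, 0.5]
opening: 0.0854
grasp_force: 0.0
clock: 10.08
tool_pos: [0.5613, -0.1754, 0.0759]
tool_rot: [0.738, 0.675, 0.001, 0.001]
wrist_force: [-0.1, -0.6, 5.8]
opening: 0.0353
grasp_force: 59.9
clock: 10.5
tool_pos: [0.5619, -0.1756, 0.1771]
tool_rot: [0.738, 0.675, 0.001, 0.002]
wrist_force: [0.3, -0.6, -0.7]
opening: 0.0356
grasp_force: 59.8
-5.095643737315411
```

View pics/w3.png

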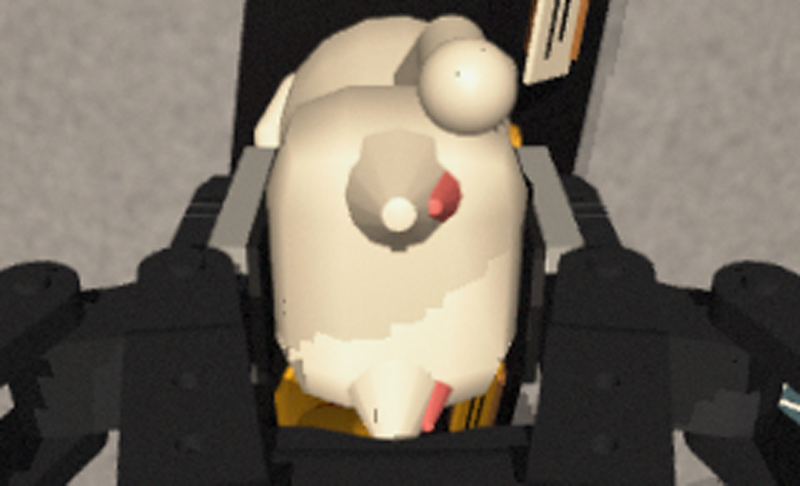

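The white cat is held squarely, ear tips at (399,213) and (395,432). I'll work out the in-hand offsets from the ear tips, which are 83 mm above the foot.

```bash
python3 - <<'E'
from h import *
np.set_printoptions(precision=4,suppress=True)
st=ctrl.get_state();M=R.from_quat(st["tool_rot"]).as_matrix();o=st["tool_pos"]
f=lambda px:(at("wrist",np.array(px),o[2]+.047,st)-o)@M
print("white",f(np.array([[399,213],[395,432]])/2.857+[140,200]))
print("green",f(np.array([[403,409]])/1.428))
E
```

```text
white [[ 0.0204  0.0006 -0.047 ]
 [-0.0127  0.0001 -0.047 ]]
green [[ 0.0159  0.0014 -0.047 ]]
```

```bash
python3 -m handwheel '[{"dx":-0.14,"dy":1,"dz":0,"ax":0,"ay":0,"az":0.0415,"gripper":0},{"dx":-0.14,"dy":1,"dz":0,"ax":0,"ay":0,"az":0.0415,"gripper":0},{"dx":-0.14,"dy":1,"dz":0,"ax":0,"ay":0,"az":0.0415,"gripper":0}]'|sed -n 2p
python3 -m handwheel '[{"dx":-0.14,"dy":1,"dz":0,"ax":0,"ay":0,"az":0.0415,"gripper":0},{"dx":-0.14,"dy":1,"dz":0,"ax":0,"ay":0,"az":0.0415,"gripper":0},{"dx":-0.14,"dy":1,"dz":0,"ax":0,"ay":0,"az":0.0415,"gripper":0}]'|sed -n 2p
python3 -m handwheel '[{"dx":-0.14,"dy":1,"dz":0,"ax":0,"ay":0,"az":0.0415,"gripper":0},{"dx":-0.14,"dy":1,"dz":0,"ax":0,"ay":0,"az":0.0415,"gripper":0},{"dx":-0.14,"dy":1,"dz":0,"ax":0,"ay":0,"az":0.0415,"gripper":0}]'|sed -n 2p
python3 -m handwheel '[{"dx":-0.14,"dy":1,"dz":0,"ax":0,"ay":0,"az":0.0415,"gripper":0},{"dx":-0.14,"dy":1,"dz":0,"ax":0,"ay":0,"az":0.0415,"gripper":0},{"dx":-0.14,"dy":1,"dz":0,"ax":0,"ay":0,"az":0.0415,"gripper":0}]'|sed -n 2p
python3 -m handwheel '[{"dx":-0.04,"dy":0.35,"dz":0,"ax":0,"ay":0,"az":0,"gripper":0},{"dx":-0.04,"dy":0.35,"dz":-0.4,"ax":0,"ay":0,"az":0,"gripper":0},{"dx":-0.04,"dy":0.35,"dz":-0.8,"ax":0,"ay":0,"az":0,"gripper":0},{"dx":-0.04,"dy":0.35,"dz":-0.8,"ax":0,"ay":0,"az":0,"gripper":0},{"dx":-0.04,"dy":0.35,"dz":-0.8,"ax":0,"ay":0,"az":0,"gripper":0}]'
python3 - <<'E'
from h import *
st=ctrl.get_state();print(st["tool_pos"],R.from_quat(st["tool_rot"]).as_matrix()[:,1],st["joint_vel"].round(3))
crop(imaging.snapshot("wrist"),140,120,280,210,2.857,"pics/p2.png")
E
```

```text
tool_pos: [0.543, -0.0714, 0.1711]
tool_pos: [0.529, 0.0288, 0.1713]
tool_pos: [0.5152, 0.1286, 0.1715]
tool_pos: [0.5015, 0.2284, 0.1715]
clock: 11.97
tool_pos: [0.4957, 0.2582, 0.0896]
tool_rot: [0.644, 0.765, -0.005, -0.002]
wrist_force: [-0.2, -0.2, 0.2]
opening: 0.0354
grasp_force: 60.0
[0.49569704 0.25817352 0.08956543] [ 0.98514346  0.17137963 -0.01101739] [-0.013 -0.055 -0.08   0.    -0.003 -0.   ]
```

View pics/p2.png

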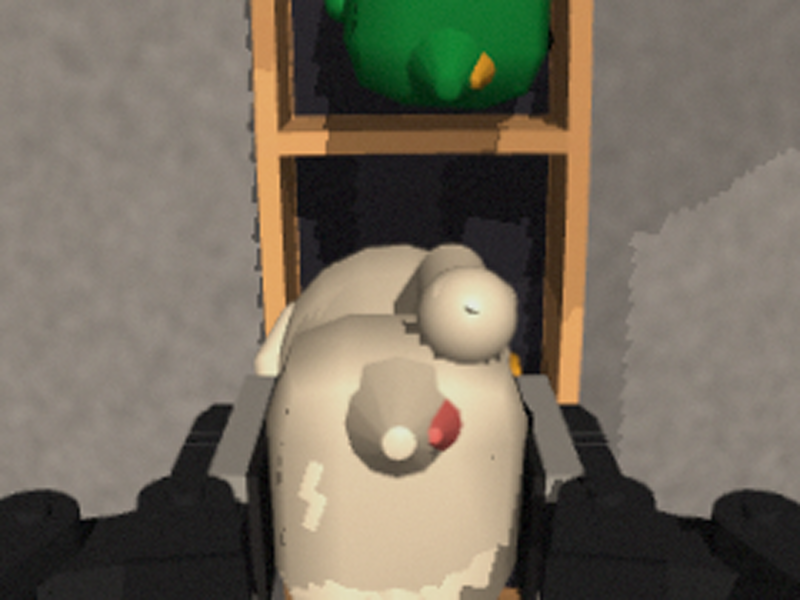

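The green cat sits centred in compartment 1. The divider's near top edge is at row 154, and its inner ends are at columns 278 and 567. The white cat is slightly left of the compartment centre, so I'll compute the correction.

```bash
python3 - <<'E'
from h import *
np.set_printoptions(precision=4,suppress=True)
st=dict(tool_pos=np.array([0.49569704,0.25817352,0.08956543]),tool_rot=[0.644,0.765,-0.005,-0.002])
M=R.from_quat(st["tool_rot"]).as_matrix();o=st["tool_pos"]
w=at("wrist",np.array([[278,154],[567,152]])/2.857+[140,120],.03,st)
print("divider ends (world)",w,"centre comp2",w.mean(0)[:2]-.032*np.array([-.17,.985]),"tool",(w-o)@M)
print(np.degrees(np.arctan2(-(w[1]-w[0])[0],(w[1]-w[0])[1]))+90)
print("now",ctrl.get_state()["tool_pos"])
E
```

```text
divider ends (world) [[0.4636 0.2893 0.03  ]
 [0.5267 0.3009 0.03  ]] centre comp2 [0.5006 0.2636] tool [[ 0.0364 -0.0257  0.0597]
 [ 0.0371  0.0384  0.0591]]
10.432182548157826
now [0.4985 0.2591 0.0925]
```

```bash
python3 -m handwheel '[{"dx":0.025,"dy":0,"dz":-0.15,"ax":0,"ay":0,"az":0,"gripper":0},{"dx":0.025,"dy":0,"dz":-0.3,"ax":0,"ay":0,"az":0,"gripper":0},{"dx":0.025,"dy":0,"dz":-0.42,"ax":0,"ay":0,"az":0,"gripper":0},{"dx":0.025,"dy":0,"dz":-0.46,"ax":0,"ay":0,"az":0,"gripper":0},{"dx":0.025,"dy":0,"dz":-0.49,"ax":0,"ay":0,"az":0,"gripper":0},{"dx":0.025,"dy":0,"dz":-0.49,"ax":0,"ay":0,"az":0,"gripper":0},{"dx":0.025,"dy":0,"dz":-0.49,"ax":0,"ay":0,"az":0,"gripper":0}]'
python3 -m handwheel '[{"dx":0,"dy":0,"dz":-0.02,"ax":0,"ay":0,"az":0,"gripper":0},{"dx":0,"dy":0,"dz":-0.02,"ax":0,"ay":0,"az":0,"gripper":0},{"dx":0,"dy":0,"dz":-0.02,"ax":0,"ay":0,"az":0,"gripper":0}]'
```

```text
clock: 12.6
tool_pos: [0.5033, 0.2602, 0.0462]
tool_rot: [0.644, 0.765, 0.001, 0.0]
wrist_force: [0.3, -0.7, -0.7]
opening: 0.0357
grasp_force: 60.0
clock: 12.85
tool_pos: [0.5029, 0.2602, 0.0437]
tool_rot: [0.644, 0.765, 0.0, 0.0]
wrist_force: [0.7, 0.4, -0.1]
opening: 0.0358
grasp_force: 60.0
```

```bash
python3 -m handwheel '[{"dx":0,"dy":0,"dz":-0.025,"ax":0,"ay":0,"az":0,"gripper":0},{"dx":0,"dy":0,"dz":-0.025,"ax":0,"ay":0,"az":0,"gripper":0},{"dx":0,"dy":0,"dz":-0.025,"ax":0,"ay":0,"az":0,"gripper":0}]'
python3 -m handwheel '[{"dx":0,"dy":0,"dz":-0.01,"ax":0,"ay":0,"az":0,"gripper":0},{"dx":0,"dy":0,"dz":-0.01,"ax":0,"ay":0,"az":0,"gripper":0},{"dx":0,"dy":0,"dz":-0.01,"ax":0,"ay":0,"az":0,"gripper":0}]'
```

```text
clock: 13.1
tool_pos: [0.5029, 0.2602, 0.0409]
tool_rot: [0.644, 0.765, 0.0, 0.0]
wrist_force: [0.6, 0.3, -0.2]
opening: 0.0356
grasp_force: 60.0
clock: 13.35
tool_pos: [0.503, 0.2602, 0.0408]
tool_rot: [0.644, 0.765, 0.0, 0.0]
wrist_force: [-2.5, -1.4, 6.6]
opening: 0.0351
grasp_force: 60.8
```

```bash
python3 -m handwheel '[{"dx":0,"dy":0,"dz":0,"ax":0,"ay":0,"az":0,"gripper":0.6},{"dx":0,"dy":0,"dz":0,"ax":0,"ay":0,"az":0,"gripper":1},{"dx":0,"dy":0,"dz":0,"ax":0,"ay":0,"az":0,"gripper":1},{"dx":0,"dy":0,"dz":0,"ax":0,"ay":0,"az":0,"gripper":1},{"dx":0,"dy":0,"dz":0,"ax":0,"ay":0,"az":0,"gripper":1},{"dx":0,"dy":0,"dz":0,"ax":0,"ay":0,"az":0,"gripper":1}]' | tail -2
python3 -m handwheel '[{"dx":0,"dy":0,"dz":0.2,"ax":0,"ay":0,"az":0,"gripper":1},{"dx":0,"dy":0,"dz":0.6,"ax":0,"ay":0,"az":0,"gripper":1},{"dx":0,"dy":0,"dz":1,"ax":0,"ay":0,"az":0,"gripper":1},{"dx":0,"dy":0,"dz":1,"ax":0,"ay":0,"az":0,"gripper":1}]' | sed -n 2p
python3 -m handwheel '[{"dx":0.09,"dy":-1,"dz":0.5,"ax":0,"ay":0,"az":-0.047,"gripper":1},{"dx":0.09,"dy":-1,"dz":0.5,"ax":0,"ay":0,"az":-0.047,"gripper":1},{"dx":0.09,"dy":-1,"dz":0.5,"ax":0,"ay":0,"az":-0.047,"gripper":1}]' >/dev/null
python3 -m handwheel '[{"dx":0.09,"dy":-1,"dz":0,"ax":0,"ay":0,"az":-0.047,"gripper":1},{"dx":0.09,"dy":-1,"dz":0,"ax":0,"ay":0,"az":-0.047,"gripper":1},{"dx":0.09,"dy":-1,"dz":0,"ax":0,"ay":0,"az":-0.047,"gripper":1}]' >/dev/null
python3 -m handwheel '[{"dx":0.09,"dy":-1,"dz":0,"ax":0,"ay":0,"az":-0.047,"gripper":1},{"dx":0.09,"dy":-1,"dz":0,"ax":0,"ay":0,"az":-0.047,"gripper":1},{"dx":0.09,"dy":-1,"dz":0,"ax":0,"ay":0,"az":-0.047,"gripper":1}]' >/dev/null
python3 -m handwheel '[{"dx":0.09,"dy":-1,"dz":0,"ax":0,"ay":0,"az":-0.047,"gripper":1},{"dx":0.09,"dy":-1,"dz":0,"ax":0,"ay":0,"az":-0.047,"gripper":1},{"dx":0.09,"dy":-1,"dz":0,"ax":0,"ay":0,"az":-0.047,"gripper":1}]' >/dev/null
python3 -m handwheel '[{"dx":0.08,"dy":-1,"dz":-0.4,"ax":0,"ay":0,"az":-0.047,"gripper":1},{"dx":0.08,"dy":-1,"dz":-0.4,"ax":0,"ay":0,"az":-0.047,"gripper":1},{"dx":0.08,"dy":-1,"dz":-0.4,"ax":0,"ay":0,"az":-0.047,"gripper":1},{"dx":0.08,"dy":-1,"dz":-0.4,"ax":0,"ay":0,"az":-0.047,"gripper":1},{"dx":0.08,"dy":-1,"dz":-0.4,"ax":0,"ay":0,"az":-0.047,"gripper":1},{"dx":0.08,"dy":-1,"dz":-0.4,"ax":0,"ay":0,"az":-0.047,"gripper":1}]'
python3 - <<'E'
from h import *
st=ctrl.get_state(); w=imaging.snapshot("wrist"); np.save("w.npy",np.r_[st["tool_pos"],st["tool_rot"]])
y=R.from_quat(st["tool_rot"]).as_matrix()[:,1]; print(np.degrees(np.arctan2(y[1],y[0])))
crop(w,180,180,200,170,3.5,"pics/w4.png")
E
```

```text
opening: 0.0855
grasp_force: 0.0
tool_pos: [0.5081, 0.2626, 0.1487]
clock: 15.68
tool_pos: [0.5466, -0.2395, 0.1497]
tool_rot: [0.773, 0.634, 0.0, -0.0]
wrist_force: [0.4, -0.5, 0.2]
opening: 0.0851
grasp_force: 0.0
-11.32505849055591
```

View pics/w4.png

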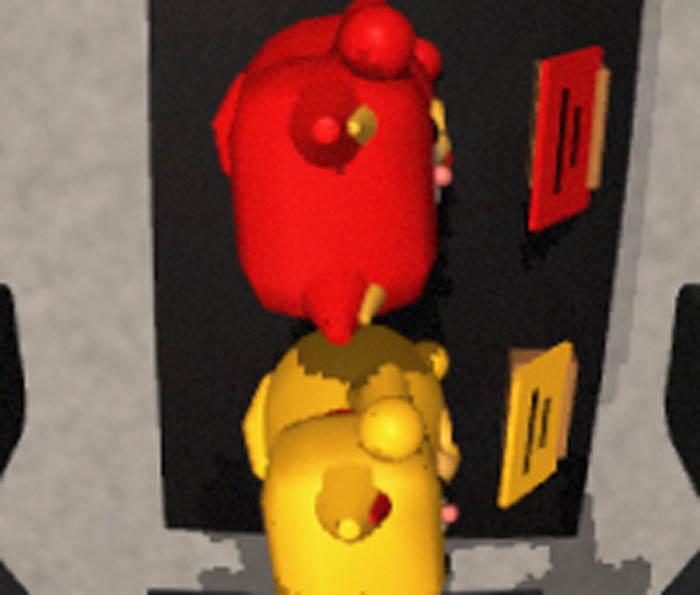

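Red ear tips are at (325,130) and (340,337), so the cat is turned about 5° counter-clockwise from the tool.

```bash
python3 - <<'E'
from h import *
np.set_printoptions(precision=4,suppress=True)
a=np.load("w.npy"); st=dict(tool_pos=a[:3],tool_rot=a[3:])
for n,p in(("red",[[325,130],[340,337]]),("gold left ear",[[349,529]]),("red head sides z.1",[[232,200],[438,200]])):
    w=at("wrist",np.array(p)/3.5+[180,180],.123 if "ear" in n or n=="red" else .1,st); print(n,w,w.mean(0))
print(a[:3],ctrl.get_state()["tool_pos"])
E
```

```text
red [[ 0.5473 -0.2215  0.123 ]
 [ 0.5425 -0.2573  0.123 ]] [ 0.5449 -0.2394  0.123 ]
gold left ear [[ 0.5362 -0.2969  0.123 ]] [ 0.5362 -0.2969  0.123 ]
red head sides z.1 [[ 0.5264 -0.2379  0.1   ]
 [ 0.5629 -0.2452  0.1   ]] [ 0.5447 -0.2415  0.1   ]
[ 0.5466 -0.2395  0.1497] [ 0.5469 -0.2392  0.1501]
```

```bash
python3 -m handwheel '[{"dx":-0.015,"dy":0.01,"dz":-0.3,"ax":0,"ay":0,"az":0.055,"gripper":1},{"dx":-0.015,"dy":0.01,"dz":-0.6,"ax":0,"ay":0,"az":0.055,"gripper":1},{"dx":-0.015,"dy":0.01,"dz":-0.75,"ax":0,"ay":0,"az":0.055,"gripper":1},{"dx":-0.015,"dy":0.01,"dz":-0.75,"ax":0,"ay":0,"az":0.055,"gripper":1},{"dx":-0.015,"dy":0.01,"dz":-0.75,"ax":0,"ay":0,"az":0.055,"gripper":1}]'
python3 -m handwheel '[{"dx":0,"dy":0,"dz":0,"ax":0,"ay":0,"az":0,"gripper":0},{"dx":0,"dy":0,"dz":0,"ax":0,"ay":0,"az":0,"gripper":0},{"dx":0,"dy":0,"dz":0,"ax":0,"ay":0,"az":0,"gripper":0},{"dx":0,"dy":0,"dz":0,"ax":0,"ay":0,"az":0,"gripper":0},{"dx":0,"dy":0,"dz":0,"ax":0,"ay":0,"az":0,"gripper":0},{"dx":0,"dy":0,"dz":0,"ax":0,"ay":0,"az":0,"gripper":0},{"dx":0,"dy":0,"dz":0,"ax":0,"ay":0,"az":0,"gripper":0},{"dx":0,"dy":0,"dz":0,"ax":0,"ay":0,"az":0,"gripper":0}]'
python3 -m handwheel '[{"dx":0,"dy":0,"dz":0.3,"ax":0,"ay":0,"az":0,"gripper":0},{"dx":0,"dy":0,"dz":0.7,"ax":0,"ay":0,"az":0,"gripper":0},{"dx":0,"dy":0,"dz":1,"ax":0,"ay":0,"az":0,"gripper":0},{"dx":0,"dy":0,"dz":1,"ax":0,"ay":0,"az":0,"gripper":0},{"dx":0,"dy":0,"dz":1,"ax":0,"ay":0,"az":0,"gripper":0}]'
python3 - <<'E'
from h import *
st=ctrl.get_state();y=R.from_quat(st["tool_rot"]).as_matrix()[:,1]; print(np.degrees(np.arctan2(y[1],y[0])))
E
```

```text
clock: 16.15
tool_pos: [0.5449, -0.2374, 0.0746]
tool_rot: [0.745, 0.668, -0.0, -0.001]
wrist_force: [1.0, 0.4, 0.2]
opening: 0.0851
grasp_force: 0.0
clock: 16.82
tool_pos: [0.5461, -0.2394, 0.0763]
tool_rot: [0.745, 0.667, 0.001, 0.001]
wrist_force: [-0.6, 1.0, 6.1]
opening: 0.0354
grasp_force: 60.2
clock: 17.23
tool_pos: [0.5469, -0.2399, 0.1777]
tool_rot: [0.745, 0.667, 0.001, 0.003]
wrist_force: [0.9, -1.3, -1.1]
opening: 0.0353
grasp_force: 60.2
-6.358171057356515
```

```bash
python3 -m handwheel '[{"dx":-0.08,"dy":1,"dz":0,"ax":0,"ay":0,"az":0.045,"gripper":0},{"dx":-0.08,"dy":1,"dz":0,"ax":0,"ay":0,"az":0.045,"gripper":0},{"dx":-0.08,"dy":1,"dz":0,"ax":0,"ay":0,"az":0.045,"gripper":0}]'|sed -n 2p
python3 -m handwheel '[{"dx":-0.08,"dy":1,"dz":0,"ax":0,"ay":0,"az":0.045,"gripper":0},{"dx":-0.08,"dy":1,"dz":0,"ax":0,"ay":0,"az":0.045,"gripper":0},{"dx":-0.08,"dy":1,"dz":0,"ax":0,"ay":0,"az":0.045,"gripper":0}]'|sed -n 2p
python3 -m handwheel '[{"dx":-0.08,"dy":1,"dz":0,"ax":0,"ay":0,"az":0.045,"gripper":0},{"dx":-0.08,"dy":1,"dz":0,"ax":0,"ay":0,"az":0.045,"gripper":0},{"dx":-0.08,"dy":1,"dz":0,"ax":0,"ay":0,"az":0.045,"gripper":0}]'|sed -n 2p
python3 -m handwheel '[{"dx":-0.08,"dy":1,"dz":0,"ax":0,"ay":0,"az":0.045,"gripper":0},{"dx":-0.08,"dy":1,"dz":0,"ax":0,"ay":0,"az":0.045,"gripper":0},{"dx":-0.08,"dy":1,"dz":0,"ax":0,"ay":0,"az":0.045,"gripper":0}]'|sed -n 2p
python3 -m handwheel '[{"dx":0,"dy":0.345,"dz":0,"ax":0,"ay":0,"az":0,"gripper":0},{"dx":0,"dy":0.345,"dz":-0.4,"ax":0,"ay":0,"az":0,"gripper":0},{"dx":0,"dy":0.345,"dz":-0.8,"ax":0,"ay":0,"az":0,"gripper":0},{"dx":0,"dy":0.345,"dz":-0.8,"ax":0,"ay":0,"az":0,"gripper":0},{"dx":0,"dy":0.345,"dz":-0.8,"ax":0,"ay":0,"az":0,"gripper":0},{"dx":0,"dy":0.345,"dz":-0.8,"ax":0,"ay":0,"az":0,"gripper":0},{"dx":0,"dy":0.345,"dz":-0.8,"ax":0,"ay":0,"az":0,"gripper":0}]'
```

```text
tool_pos: [0.5345, -0.135, 0.172]
tool_pos: [0.5264, -0.0348, 0.172]
tool_pos: [0.5186, 0.0649, 0.1723]
tool_pos: [0.5108, 0.1647, 0.1724]
clock: 18.82
tool_pos: [0.5148, 0.1957, 0.0967]
tool_rot: [0.644, 0.765, 0.001, 0.001]
wrist_force: [-0.5, -0.3, -0.2]
opening: 0.0354
grasp_force: 60.3
```

Right over compartment 3. I'll descend to contact.

```bash
python3 -m handwheel '[{"dx":0,"dy":0,"dz":-0.15,"ax":0,"ay":0,"az":0,"gripper":0},{"dx":0,"dy":0,"dz":-0.3,"ax":0,"ay":0,"az":0,"gripper":0},{"dx":0,"dy":0,"dz":-0.42,"ax":0,"ay":0,"az":0,"gripper":0},{"dx":0,"dy":0,"dz":-0.48,"ax":0,"ay":0,"az":0,"gripper":0},{"dx":0,"dy":0,"dz":-0.52,"ax":0,"ay":0,"az":0,"gripper":0},{"dx":0,"dy":0,"dz":-0.52,"ax":0,"ay":0,"az":0,"gripper":0},{"dx":0,"dy":0,"dz":-0.52,"ax":0,"ay":0,"az":0,"gripper":0}]'
python3 -m handwheel '[{"dx":0,"dy":0,"dz":-0.02,"ax":0,"ay":0,"az":0,"gripper":0},{"dx":0,"dy":0,"dz":-0.02,"ax":0,"ay":0,"az":0,"gripper":0},{"dx":0,"dy":0,"dz":-0.02,"ax":0,"ay":0,"az":0,"gripper":0}]'
```

```text
clock: 19.4
tool_pos: [0.5137, 0.1956, 0.0433]
tool_rot: [0.644, 0.765, 0.0, 0.0]
wrist_force: [0.8, 0.6, 0.0]
opening: 0.0354
grasp_force: 60.3
clock: 19.65
tool_pos: [0.5138, 0.1958, 0.0414]
tool_rot: [0.644, 0.765, 0.001, 0.0]
wrist_force: [0.4, 0.8, -0.5]
opening: 0.0355
grasp_force: 60.3
```

```bash
python3 -m handwheel '[{"dx":0,"dy":0,"dz":-0.015,"ax":0,"ay":0,"az":0,"gripper":0},{"dx":0,"dy":0,"dz":-0.015,"ax":0,"ay":0,"az":0,"gripper":0},{"dx":0,"dy":0,"dz":-0.015,"ax":0,"ay":0,"az":0,"gripper":0}]' | sed -n 2,4p
python3 -m handwheel '[{"dx":0,"dy":0,"dz":0,"ax":0,"ay":0,"az":0,"gripper":0.6},{"dx":0,"dy":0,"dz":0,"ax":0,"ay":0,"az":0,"gripper":1},{"dx":0,"dy":0,"dz":0,"ax":0,"ay":0,"az":0,"gripper":1},{"dx":0,"dy":0,"dz":0,"ax":0,"ay":0,"az":0,"gripper":1},{"dx":0,"dy":0,"dz":0,"ax":0,"ay":0,"az":0,"gripper":1},{"dx":0,"dy":0,"dz":0,"ax":0,"ay":0,"az":0,"gripper":1}]' | tail -2
python3 -m handwheel '[{"dx":0,"dy":0,"dz":0.2,"ax":0,"ay":0,"az":0,"gripper":1},{"dx":0,"dy":0,"dz":0.6,"ax":0,"ay":0,"az":0,"gripper":1},{"dx":0,"dy":0,"dz":1,"ax":0,"ay":0,"az":0,"gripper":1},{"dx":0,"dy":0,"dz":1,"ax":0,"ay":0,"az":0,"gripper":1}]' | sed -n 2p
python3 -m handwheel '[{"dx":0.04,"dy":-1,"dz":0.5,"ax":0,"ay":0,"az":-0.042,"gripper":1},{"dx":0.04,"dy":-1,"dz":0.5,"ax":0,"ay":0,"az":-0.042,"gripper":1},{"dx":0.04,"dy":-1,"dz":0.5,"ax":0,"ay":0,"az":-0.042,"gripper":1}]' >/dev/null
python3 -m handwheel '[{"dx":0.04,"dy":-1,"dz":0,"ax":0,"ay":0,"az":-0.042,"gripper":1},{"dx":0.04,"dy":-1,"dz":0,"ax":0,"ay":0,"az":-0.042,"gripper":1},{"dx":0.04,"dy":-1,"dz":0,"ax":0,"ay":0,"az":-0.042,"gripper":1}]' >/dev/null
python3 -m handwheel '[{"dx":0.04,"dy":-1,"dz":0,"ax":0,"ay":0,"az":-0.042,"gripper":1},{"dx":0.04,"dy":-1,"dz":0,"ax":0,"ay":0,"az":-0.042,"gripper":1},{"dx":0.04,"dy":-1,"dz":0,"ax":0,"ay":0,"az":-0.042,"gripper":1}]' >/dev/null
python3 -m handwheel '[{"dx":0.04,"dy":-1,"dz":0,"ax":0,"ay":0,"az":-0.042,"gripper":1},{"dx":0.04,"dy":-1,"dz":0,"ax":0,"ay":0,"az":-0.042,"gripper":1},{"dx":0.04,"dy":-1,"dz":0,"ax":0,"ay":0,"az":-0.042,"gripper":1}]' >/dev/null
python3 -m handwheel '[{"dx":0.03,"dy":-1,"dz":0,"ax":0,"ay":0,"az":-0.042,"gripper":1},{"dx":0.03,"dy":-1,"dz":0,"ax":0,"ay":0,"az":-0.042,"gripper":1},{"dx":0.03,"dy":-1,"dz":0,"ax":0,"ay":0,"az":-0.042,"gripper":1}]' >/dev/null
python3 -m handwheel '[{"dx":0,"dy":-0.1,"dz":-0.4,"ax":0,"ay":0,"az":0,"gripper":1},{"dx":0,"dy":-0.1,"dz":-0.4,"ax":0,"ay":0,"az":0,"gripper":1},{"dx":0,"dy":-0.1,"dz":-0.4,"ax":0,"ay":0,"az":0,"gripper":1},{"dx":0,"dy":-0.1,"dz":-0.4,"ax":0,"ay":0,"az":0,"gripper":1},{"dx":0,"dy":-0.1,"dz":-0.4,"ax":0,"ay":0,"az":0,"gripper":1}]'
python3 - <<'E'
from h import *
np.set_printoptions(precision=4,suppress=True)
st=ctrl.get_state(); w=imaging.snapshot("wrist"); np.save("w.npy",np.r_[st["tool_pos"],st["tool_rot"]]); cv2.imwrite("raw.png",w[:,:,::-1])
y=R.from_quat(st["tool_rot"]).as_matrix()[:,1]; print(np.degrees(np.arctan2(y[1],y[0])))
r,g,b=[w[...,i].astype(int) for i in range(3)]
m=((r-b>70)&(g-b>40))
for row in range(200,310,6):
    c=np.flatnonzero(m[row,215:325])+215
    if len(c): q=at("wrist",[[c[0],row],[c[-1],row]],.1,st); print(row,c[0],c[-1],q[:,:2].ravel(),q.mean(0)[:2])
E
```

```text
tool_pos: [0.5139, 0.1958, 0.0413]
tool_rot: [0.644, 0.765, 0.0, 0.0]
wrist_force: [-2.8, -1.4, 9.9]
opening: 0.0856
grasp_force: 0.0
tool_pos: [0.5188, 0.1975, 0.148]
clock: 22.4
tool_pos: [0.5332, -0.314, 0.1509]
tool_rot: [0.76, 0.649, 0.0, 0.001]
wrist_force: [0.4, -0.3, 0.5]
opening: 0.0859
grasp_force: 0.0
-8.99542018338242
200 252 308 [ 0.5209 -0.2903  0.5549 -0.2958] [ 0.5379 -0.2931]
206 248 306 [ 0.5178 -0.2937  0.5532 -0.2994] [ 0.5355 -0.2965]
212 245 309 [ 0.5152 -0.2972  0.5545 -0.3035] [ 0.5349 -0.3003]
218 244 310 [ 0.5139 -0.301   0.5546 -0.3075] [ 0.5342 -0.3042]
224 245 311 [ 0.5137 -0.3049  0.5548 -0.3115] [ 0.5343 -0.3082]
230 249 307 [ 0.5155 -0.3093  0.5517 -0.315 ] [ 0.5336 -0.3121]
236 251 307 [ 0.516  -0.3134  0.5512 -0.319 ] [ 0.5336 -0.3162]
242 251 324 [ 0.5153 -0.3175  0.5616 -0.3249] [ 0.5384 -0.3212]
248 252 307 [ 0.5151 -0.3216  0.5502 -0.3273] [ 0.5327 -0.3244]
254 252 307 [ 0.5144 -0.3258  0.5496 -0.3314] [ 0.532  -0.3286]
260 255 304 [ 0.5155 -0.3303  0.5471 -0.3354] [ 0.5313 -0.3328]
266 259 298 [ 0.5173 -0.335   0.5427 -0.3391] [ 0.53  -0.337]
272 274 286 [ 0.5264 -0.3409  0.5342 -0.3421] [ 0.5303 -0.3415]
```

The gold cat's head spans columns 251 to 307, parallel to and centred on the pads, so I'll grip.

```bash
python3 -m handwheel '[{"dx":0,"dy":0.01,"dz":-0.3,"ax":0,"ay":0,"az":0,"gripper":1},{"dx":0,"dy":0.01,"dz":-0.6,"ax":0,"ay":0,"az":0,"gripper":1},{"dx":0,"dy":0.01,"dz":-0.76,"ax":0,"ay":0,"az":0,"gripper":1},{"dx":0,"dy":0.01,"dz":-0.76,"ax":0,"ay":0,"az":0,"gripper":1},{"dx":0,"dy":0.01,"dz":-0.76,"ax":0,"ay":0,"az":0,"gripper":1}]'
python3 -m handwheel '[{"dx":0,"dy":0,"dz":0,"ax":0,"ay":0,"az":0,"gripper":0},{"dx":0,"dy":0,"dz":0,"ax":0,"ay":0,"az":0,"gripper":0},{"dx":0,"dy":0,"dz":0,"ax":0,"ay":0,"az":0,"gripper":0},{"dx":0,"dy":0,"dz":0,"ax":0,"ay":0,"az":0,"gripper":0},{"dx":0,"dy":0,"dz":0,"ax":0,"ay":0,"az":0,"gripper":0},{"dx":0,"dy":0,"dz":0,"ax":0,"ay":0,"az":0,"gripper":0},{"dx":0,"dy":0,"dz":0,"ax":0,"ay":0,"az":0,"gripper":0},{"dx":0,"dy":0,"dz":0,"ax":0,"ay":0,"az":0,"gripper":0}]'
python3 -m handwheel '[{"dx":0,"dy":0,"dz":0.3,"ax":0,"ay":0,"az":0,"gripper":0},{"dx":0,"dy":0,"dz":0.7,"ax":0,"ay":0,"az":0,"gripper":0},{"dx":0,"dy":0,"dz":1,"ax":0,"ay":0,"az":0,"gripper":0},{"dx":0,"dy":0,"dz":1,"ax":0,"ay":0,"az":0,"gripper":0},{"dx":0,"dy":0,"dz":1,"ax":0,"ay":0,"az":0,"gripper":0}]'
```

```text
clock: 22.87
tool_pos: [0.5323, -0.3127, 0.0737]
tool_rot: [0.76, 0.65, -0.0, -0.0]
wrist_force: [-0.3, -0.3, 0.6]
opening: 0.0854
grasp_force: 0.0
clock: 23.53
tool_pos: [0.5332, -0.3141, 0.075]
tool_rot: [0.761, 0.649, 0.0, 0.001]
wrist_force: [-0.9, 0.2, 6.0]
opening: 0.0356
grasp_force: 59.6
clock: 23.95
tool_pos: [0.5338, -0.3145, 0.1763]
tool_rot: [0.761, 0.649, 0.001, 0.003]
wrist_force: [-0.9, -0.2, -1.2]
opening: 0.0355
grasp_force: 59.5
```

```bash
python3 -m handwheel '[{"dx":-0.02,"dy":1,"dz":0,"ax":0,"ay":0,"az":0.0525,"gripper":0},{"dx":-0.02,"dy":1,"dz":0,"ax":0,"ay":0,"az":0.0525,"gripper":0},{"dx":-0.02,"dy":1,"dz":0,"ax":0,"ay":0,"az":0.0525,"gripper":0}]'|sed -n 2p
python3 -m handwheel '[{"dx":-0.02,"dy":1,"dz":0,"ax":0,"ay":0,"az":0.0525,"gripper":0},{"dx":-0.02,"dy":1,"dz":0,"ax":0,"ay":0,"az":0.0525,"gripper":0},{"dx":-0.02,"dy":1,"dz":0,"ax":0,"ay":0,"az":0.0525,"gripper":0}]'|sed -n 2p
python3 -m handwheel '[{"dx":-0.02,"dy":1,"dz":0,"ax":0,"ay":0,"az":0.0525,"gripper":0},{"dx":-0.02,"dy":1,"dz":0,"ax":0,"ay":0,"az":0.0525,"gripper":0},{"dx":-0.02,"dy":1,"dz":0,"ax":0,"ay":0,"az":0.0525,"gripper":0}]'|sed -n 2p
python3 -m handwheel '[{"dx":-0.02,"dy":1,"dz":0,"ax":0,"ay":0,"az":0.0525,"gripper":0},{"dx":-0.02,"dy":1,"dz":0,"ax":0,"ay":0,"az":0.0525,"gripper":0},{"dx":-0.02,"dy":1,"dz":0,"ax":0,"ay":0,"az":0.0525,"gripper":0}]'|sed -n 2p
python3 -m handwheel '[{"dx":0,"dy":0.41,"dz":0,"ax":0,"ay":0,"az":0,"gripper":0},{"dx":0,"dy":0.41,"dz":-0.4,"ax":0,"ay":0,"az":0,"gripper":0},{"dx":0,"dy":0.41,"dz":-0.8,"ax":0,"ay":0,"az":0,"gripper":0},{"dx":0,"dy":0.41,"dz":-0.8,"ax":0,"ay":0,"az":0,"gripper":0},{"dx":0,"dy":0.41,"dz":-0.8,"ax":0,"ay":0,"az":0,"gripper":0},{"dx":0,"dy":0.41,"dz":-0.8,"ax":0,"ay":0,"az":0,"gripper":0},{"dx":0,"dy":0.41,"dz":-0.8,"ax":0,"ay":0,"az":0,"gripper":0}]'
```

```text
tool_pos: [0.5277, -0.2091, 0.1704]
tool_pos: [0.5256, -0.1089, 0.1705]
tool_pos: [0.5238, -0.0093, 0.1708]
tool_pos: [0.522, 0.0904, 0.171]
clock: 25.53
tool_pos: [0.5258, 0.1274, 0.0953]
tool_rot: [0.644, 0.765, 0.001, 0.001]
wrist_force: [0.1, -0.2, -0.3]
opening: 0.0357
grasp_force: 59.7
```

```bash
python3 -m handwheel '[{"dx":0,"dy":0,"dz":-0.15,"ax":0,"ay":0,"az":0,"gripper":0},{"dx":0,"dy":0,"dz":-0.3,"ax":0,"ay":0,"az":0,"gripper":0},{"dx":0,"dy":0,"dz":-0.42,"ax":0,"ay":0,"az":0,"gripper":0},{"dx":0,"dy":0,"dz":-0.48,"ax":0,"ay":0,"az":0,"gripper":0},{"dx":0,"dy":0,"dz":-0.51,"ax":0,"ay":0,"az":0,"gripper":0},{"dx":0,"dy":0,"dz":-0.51,"ax":0,"ay":0,"az":0,"gripper":0},{"dx":0,"dy":0,"dz":-0.51,"ax":0,"ay":0,"az":0,"gripper":0}]'
python3 -m handwheel '[{"dx":0,"dy":0,"dz":-0.02,"ax":0,"ay":0,"az":0,"gripper":0},{"dx":0,"dy":0,"dz":-0.02,"ax":0,"ay":0,"az":0,"gripper":0},{"dx":0,"dy":0,"dz":-0.02,"ax":0,"ay":0,"az":0,"gripper":0}]'
python3 -m handwheel '[{"dx":0,"dy":0,"dz":-0.01,"ax":0,"ay":0,"az":0,"gripper":0},{"dx":0,"dy":0,"dz":-0.01,"ax":0,"ay":0,"az":0,"gripper":0},{"dx":0,"dy":0,"dz":-0.01,"ax":0,"ay":0,"az":0,"gripper":0}]'
```

```text
clock: 26.12
tool_pos: [0.5248, 0.1276, 0.0429]
tool_rot: [0.644, 0.765, 0.0, 0.0]
wrist_force: [0.7, 0.6, -0.7]
opening: 0.0355
grasp_force: 59.7
clock: 26.37
tool_pos: [0.5244, 0.1277, 0.0406]
tool_rot: [0.644, 0.765, 0.0, 0.0]
wrist_force: [-1.0, 0.2, -1.2]
opening: 0.0354
grasp_force: 59.7
clock: 26.62
tool_pos: [0.5246, 0.1277, 0.04]
tool_rot: [0.644, 0.765, 0.0, 0.0]
wrist_force: [-0.8, 0.7, 5.6]
opening: 0.0353
grasp_force: 59.9
```

Contact. I'll release, rise, move to where the wrist camera sees the whole tray, and take the last look.

```bash
python3 -m handwheel '[{"dx":0,"dy":0,"dz":0,"ax":0,"ay":0,"az":0,"gripper":0.6},{"dx":0,"dy":0,"dz":0,"ax":0,"ay":0,"az":0,"gripper":1},{"dx":0,"dy":0,"dz":0,"ax":0,"ay":0,"az":0,"gripper":1},{"dx":0,"dy":0,"dz":0,"ax":0,"ay":0,"az":0,"gripper":1},{"dx":0,"dy":0,"dz":0,"ax":0,"ay":0,"az":0,"gripper":1},{"dx":0,"dy":0,"dz":0,"ax":0,"ay":0,"az":0,"gripper":1}]' | tail -2
python3 -m handwheel '[{"dx":0,"dy":0,"dz":0.2,"ax":0,"ay":0,"az":0,"gripper":1},{"dx":0,"dy":0,"dz":0.6,"ax":0,"ay":0,"az":0,"gripper":1},{"dx":0,"dy":0,"dz":1,"ax":0,"ay":0,"az":0,"gripper":1},{"dx":0,"dy":0,"dz":1,"ax":0,"ay":0,"az":0,"gripper":1}]' | sed -n 2p
python3 -m handwheel '[{"dx":0,"dy":-0.6,"dz":1,"ax":0,"ay":0,"az":0,"gripper":1},{"dx":0,"dy":-0.6,"dz":1,"ax":0,"ay":0,"az":0,"gripper":1},{"dx":0,"dy":-0.6,"dz":1,"ax":0,"ay":0,"az":0,"gripper":1},{"dx":0,"dy":-0.6,"dz":1,"ax":0,"ay":0,"az":0,"gripper":1},{"dx":0,"dy":-0.6,"dz":1,"ax":0,"ay":0,"az":0,"gripper":1}]'
python3 - <<'E'
from h import *
top=imaging.snapshot("top");st=ctrl.get_state();w=imaging.snapshot("wrist")
a=cv2.resize(top[185:275,80:260],(400,200),interpolation=cv2.INTER_CUBIC)
b=cv2.resize(imaging.snapshot("side")[100:230,190:300],(400,473)[::1],interpolation=cv2.INTER_CUBIC)[:400]
c=cv2.resize(w[0:250,130:380],(400,400))
cv2.imwrite("pics/final.png",np.vstack([np.hstack([a,np.zeros_like(a)]),np.hstack([b,c])])[:,:,::-1])
E
```

```text
opening: 0.0851
grasp_force: 0.0
tool_pos: [0.53, 0.1288, 0.1479]
clock: 27.87
tool_pos: [0.526, 0.067, 0.242]
tool_rot: [0.644, 0.765, 0.002, 0.002]
wrist_force: [-1.0, 0.1, -1.0]
opening: 0.0855
grasp_force: 0.0
```

View pics/final.png

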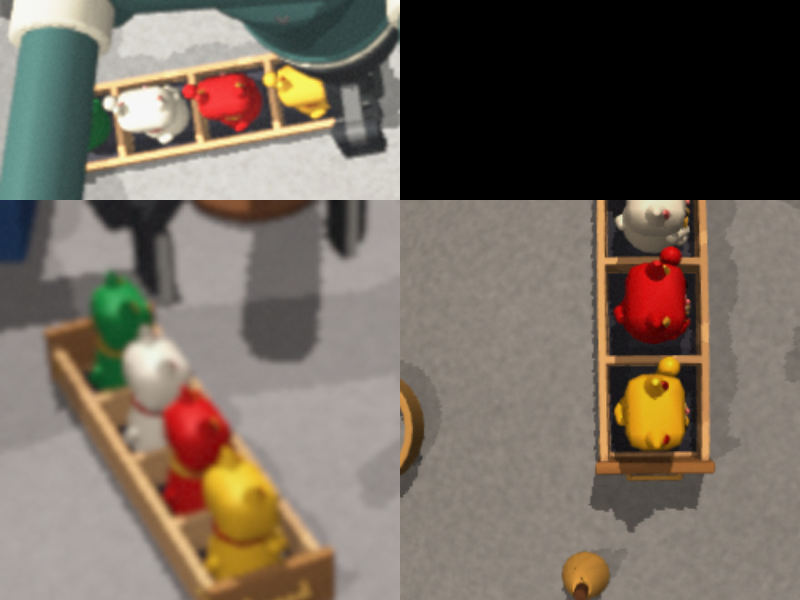

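All four cats stand upright and centred in the order green, white, red, gold, and the arm is clear of them.

```bash
python3 -c "
from rig import job; print(job.finish_job())"
```

```text
the job is handed in; nothing more can be done
None
```

The four cats are packed upright in the tray from left to right as green, white, red, gold, matching their price cards; the job was handed in at about 28 s on the robot's clock, but the hand-in returned no verdict.

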